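Hook the service cover under its ledge and swing it shut

TASK

Put the white service cover back on the opened control unit: hook its orange lip under the blue ledge at the low end of the opening while the top end is still raised, then swing the top end down until the yellow sprung latch clicks over it, so that the cover lies flush. Do not force it, and leave the other things on the bench where they are.

Things in the scene. Friction and masses are not known exactly. Their poses are not given: they have to be found in the camera images.
- cradle: Fixed black cradle standing on the bench, 200 x 150 mm, that carries the grey control unit tilted by 15 degrees; its low end faces the robot (its -x), give or take its yaw. Origin on the bench under the unit's opening, z up. Its place and yaw differ from run to run, and it may stand left or right.
- unit: Grey control unit, 230 x 140 mm, fixed in the cradle, opening up. Frame: x runs up the slope, y across, z square out of the opening. Origin: middle of the blue ledge's inner edge, on the opening's floor (z = 0, where the cover's underside rests). Shut, the cover's frame is parallel to this one with its origin at x = 75 to 80, y = -3 to 3, z = 0 mm.
- opening (a point): Middle of the unit's opening, at x = 77.5, y = 0, z = 0 mm in the unit's frame, same axes. The opening is 155 mm (x) by 116 mm (y); its side walls and far wall rise to z = 10 mm, level with the shut cover's face. In it a green circuit board lies lower down.
- ledge (a point): Middle of the blue ledge's inner lower edge, at x = 0, y = 0, z = 8.5 mm in the unit's frame. The ledge is a bar across the opening's low end, x -40 to 0 mm, from z = 8.5 to 12.5 mm; the pocket under it is 8.5 mm high, 116 mm wide and 18 mm deep (to x = -18 mm).
- latch_nose (a point): Tip of the yellow latch, 36 mm wide, at the opening's high end: at rest x = 147, y = 0, z = 13 mm in the unit's frame. Above it a ramp rises to z = 25 mm at x = 155; a cover pressed down on the ramp pushes the latch back, which then snaps out over the cover's end. Behind it a black housing, x 168 to 190, y -26 to 26 mm, up to z = 25 mm.
- latch (a joint): Travel of the yellow latch in m: 0 out (its rest, also with the cover caught under it), up to 0.011 pushed back up the slope. Sprung: 2.5 N at 0, 350 N/m; pressing the cover past it takes some 5 to 15 N on the cover's top end.
- cover: Loose white cover, 0.13 to 0.25 kg, face up on the mat. Body 150 (x) x 110 (y) x 10 mm; origin in the middle of its underside, z out of its outer face. At -x an orange lip 12 mm long, 80 mm wide, 4 mm thick, level with the underside. Across the middle of the face a black grip rib, 14 mm thick (x), 60 mm long (y), from z = 10 to 36 mm: grip its 14 mm.
- cover_lip (a point): Middle of the orange lip's free edge, on the cover's underside: x = -87 mm in the cover's frame. It must go under the blue ledge.
- cover_top (a point): Middle of the underside edge of the cover's other (top) end: x = +75 mm in the cover's frame.
- mat: Fixed blue mat on the bench, 220 x 260 x 3 mm, on which the cover lies at the start. Origin in the middle of its underside.
- jar: Bystander: small jar, 52 mm across, 70 mm high. Leave alone.
- tin: Bystander: open metal cup, 64 mm across, 50 mm high. Leave alone.
- flask: Bystander: amber bottle, 48 mm across, 120 mm high. Leave alone.
- driver: Bystander: screwdriver lying on the bench. Leave alone.
- carton: Bystander: white carton, 70 x 90 x 60 mm. Leave alone.
Mind the look-alikes: they are no part of the job. Leave any red look-alike of the cover alone.

How it is judged:
On the way:
1. the orange lip is under the blue ledge (at least 6 mm in, on the pocket's floor to within 6 mm) while the cover's top end is still raised 8 mm or more (x of cover_lip in the frame of unit below -0.006 m and z of cover_lip in the frame of unit between -0.003 and 0.006 m and z of cover_top in the frame of unit above 0.008 m), for 0.2 s.
At the end, for the whole second after the job is handed in: The cover is at rest, flush in the opening: lip at least 6 mm under the ledge and within 6 mm of the floor, top end within 3 mm of the floor and 148 to 157 mm from the ledge, faces parallel within 0.05 rad, sides within 0.08 rad, and the yellow latch out again over it (joint below 2 mm) (x of cover_lip in the frame of unit below -0.006 m and z of cover_lip in the frame of unit between -0.003 and 0.006 m and z of cover_top in the frame of unit between -0.003 and 0.003 m and x of cover_top in the frame of unit between 0.148 and 0.157 m and value of joint latch below 0.002 m and angle between the z axis of cover and the z axis of unit, either way round below 0.05 rad and angle between the x axis of cover and the x axis of unit, either way round below 0.08 rad and linear speed of cover below 0.01 m/s); the robot touches nothing.
It fails at once if the cover is forced: cover and unit press on each other with more than 90 N, all contacts added up (contact force between cover and cradle above 90 N).
It fails at once if the robot presses on the unit itself with more than 90 N (contact force between the arm and cradle above 90 N).
It fails at once if a bystander (jar, tin, flask, driver or carton) is moved by more than 20 mm (distance of any of jar, tin, flask, driver, carton from where it was at the start of the episode above 0.02 m).
It also fails if it takes over 50 s, if anything falls off the work surface, if the arm or the gripper's body presses on something with over 40 N, if the wrist force passes 120 N, or if a joint passes its speed limit or range.

ROBOT

A 6-joint arm with a two-finger parallel gripper is mounted at the origin on the work surface. World frame = base frame: x ahead of the robot, y to its left, z up, the work surface at z = 0. Lengths are in m, angles in rad, forces in N, time in s.
With the tool pointing down it reaches from about 0.425 to 0.95 m from the base axis. Payload 3.5 kg.
Tool frame: the origin (TCP) lies between the finger pads; the fingertips stand 17 mm ahead of it and the grasp point (between the pads) lies 2 mm behind it (ctrl.tip_reach is the distance from the TCP to the fingertips, in m); z points along the fingers, y is the direction in which the jaws open and shut (so a half turn about z gives the same grasp; the last joint's range is limited). The gripper opens to 85 mm and grips with 20 to 120 N. Pads are 22 mm wide; open, the fingers measure 114 mm over their backs; the gripper's body (76 mm by 85 mm) begins 54 mm behind the grasp point. The pads swing forward as they close: fully open they stand 13 mm farther back than shut.
Start: joints at [-1.437, 0.286, 1.577, -0, 1.279, -0.15], TCP at [0.189, -0.648, 0.248] pointing down, gripper open.
Joint ranges: [-2.77, 2.77], [-0.9, 2.22], [0.21, 2.48], [-1.53, 4.67], [0.24, 2.81], [-2.84, 2.84]. Speed limits (rad/s): [2.79, 2.79, 3.14, 3.14, 3.14, 3.14].

INTERFACE

Orientations are given as a unit quaternion [x, y, z, w].
In Python, from plant import monitor, imaging, workorder, ctrl gives the robot as it stands.
- The arm moves only by the tool send_rows, never from a script. Its argument "rows" is a list of rows, each a list of 4 numbers: the shift along the world's x, y, z normalised to -1 to 1, where 1 is 0.3 m, then the turn about the world's z normalised to -1 to 1, where 1 is 360 degrees. A call has 1 to 20 rows; each row is the pose to reach, as a shift and turn from the pose commanded when the call began, turning the shorter way round; what a row does not reach only later rows make up. A row lasts 1/8 s, in which the tool goes at most 62.5 mm and 10.7 degrees, less where a joint would pass 70% of its speed; a pose out of reach is approached as far as the arm can. A call with a number of a shift or a turn outside -1 to 1 is refused whole. A call with a gripper value outside its range is refused whole. "jaw" is the closure, from 0 (fully open) to 1 (shut), set as the call begins (left out, the last holds). The fingers move at their own pace and stop on an object; "newtons" is the grip in N (left out, the last holds). Time passes only in rows, so rows that repeat a pose let the fingers close. It gives the time, the measured TCP pose, the force and the opening at its end, in the units of the state.
- monitor.get_state(): the state, without advancing time (a new reading comes with each control period).
- imaging.read_camera(name): name is "scene" or "top" or "wrist"; returns the picture (420x560x3 uint8, red, green, blue); there is no depth.
- imaging.calibration(name): a dict with "intrinsics" (3x3 intrinsics, pixels), "cam_to_world" (4x4, takes a point from camera to world coordinates). Camera axes: x right, y up, looking along -z (the intrinsics and any distortion apply to the point x, -y, -z); pixel columns grow to the right and rows downward; lengths in m; the calibration is good to about 2 mm. The wrist camera is an equidistant fisheye: a pixel r from the principal point sees the ray r / f radians off the axis. A picture is of the moment at which its call begins: read the wrist's pose just before it. calibration takes no time and is no camera call; for the wrist camera it gives the pose at the moment of the call.
- workorder.sign_off(): hands the job in, once; it reports no verdict.
The state is a dict: "time": time; "qpos": joint angles; "dq": joint speeds; "joint_efforts": joint torques, N m; "eef_pos": TCP position; "tcp_rot": TCP orientation; "contact_force": force on the tool from outside, world axes, zero at the start; "wrist_torque": the same for the moment, N m; "opening": opening from 0.0 (shut) to 1.0 (fully open).
Only numpy, scipy, OpenCV 4.12 (cv2) and the standard library are available. Lean on these libraries where they do the work, as an engineer would, in place of code of your own. Each camera call takes 0.05 s, during which the arm holds its last target.

## Working session

There is one attempt and no reset: what is moved stays moved. The work goes in short steps, Python scripts to look and compute and a tool call to move; the robot and the scene stay as the last step left them, time stands still between calls to the robot, and variables do not carry over. Pictures are saved under pics/ and viewed, and the job is handed in when it is done.

Besides the shell and the picture viewer there is one more tool, called after "Emit:" as a command line: name --pt "numbers of a row" for each row, then --argument value for the rest. send_rows: Moves the arm, as the interface text tells. Scaled input: -1 to 1 covers 0.3 m each way for a shift and 360 degrees each way for a turn. Its arguments: {"type":"object","properties":{"rows":{"type":"array"},"jaw":{"type":"number"},"newtons":{"type":"number"}},"required":["rows"]}

```bash
ls; mkdir -p pics; python3 - <<'E'
from plant import monitor, imaging, workorder, ctrl
import cv2,numpy as np
print(monitor.get_state())
for n in ["scene","top","wrist"]:
    c=imaging.calibration(n); print(n,c)
    im=imaging.read_camera(n); cv2.imwrite(f"pics/{n}0.png",im[:,:,::-1])
E
```

```text
pics
{'time': 0.0, 'qpos': array([-1.43701530e+00,  2.87194618e-01,  1.57818748e+00, -1.18402259e-05,
        1.27858923e+00, -1.49977436e-01]), 'dq': array([-0.00012708, -0.00060271,  0.00150754, -0.0016229 , -0.00017432,
       -0.00143735]), 'joint_efforts': array([-6.21084509e-04, -4.05981159e+01, -2.92626840e+01, -1.62815945e-04,
        5.70753735e-03,  5.33533964e-06]), 'eef_pos': array([ 0.18893381, -0.64737401,  0.24692215]), 'tcp_rot': array([ 9.89951072e-01,  1.41405305e-01,  3.96445326e-06, -1.18934458e-03]), 'contact_force': array([-0.10046123, -0.81061332, -0.35487748]), 'wrist_torque': array([ 0.01297911,  0.01229968, -0.03952881]), 'opening': 0.9971861901084274}
scene {'intrinsics': array([[396.63887022,   0.        , 280.79853895],
       [  0.        , 396.63887022, 216.28947617],
       [  0.        ,   0.        ,   1.        ]]), 'cam_to_world': array([[-0.53295005, -0.72000635,  0.44447171,  1.08108269],
       [ 0.84614424, -0.45222917,  0.28200835,  0.33892401],
       [-0.00204473,  0.52638354,  0.85024478,  1.10475458],
       [ 0.        ,  0.        ,  0. 
[... 294 characters left out ...]
-01],
       [-9.99944984e-01, -1.31026967e-03, -1.04072804e-02,
        -1.65416640e-02],
       [-1.04862613e-02,  1.00455755e-01,  9.94886265e-01,
         1.44708346e+00],
       [ 0.00000000e+00,  0.00000000e+00,  0.00000000e+00,
         1.00000000e+00]])}
wrist {'intrinsics': array([[325.1922621 ,   0.        , 277.94922295],
       [  0.        , 325.1922621 , 207.37711716],
       [  0.        ,   0.        ,   1.        ]]), 'cam_to_world': array([[ 0.28088117,  0.92036492,  0.27209222,  0.25845366],
       [-0.95973831,  0.27019816,  0.07678101, -0.62695448],
       [-0.00285227, -0.28270367,  0.95920306,  0.37111096],
       [ 0.        ,  0.        ,  0.        ,  1.        ]])}
```

View pics/top0.png

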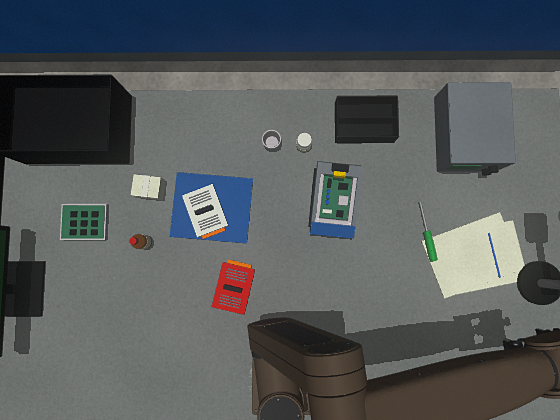

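View pics/scene0.png

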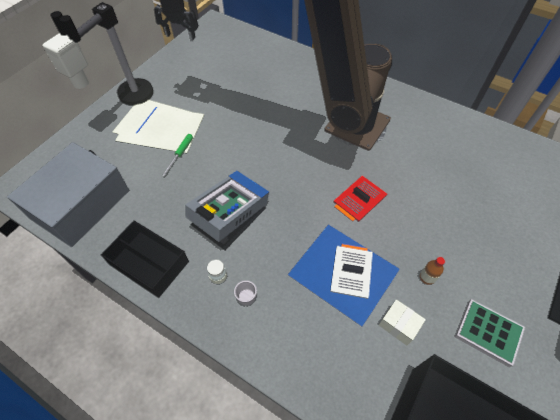

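View pics/wrist0.png

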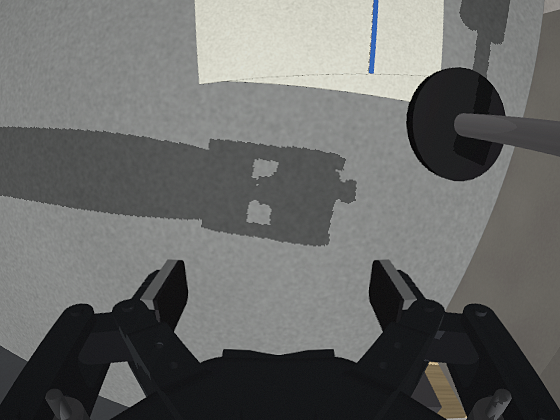

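The top view has image up = +x and image right = -y. The white cover is at about (205,210) with its orange lip at (211,235). The unit is at about (335,198), with its blue ledge at (332,231) and yellow latch at (340,173). The red look-alike is at (233,287). Next I'll enlarge and measure.

```bash
cat > h.py <<'E'
import numpy as np,cv2
from plant import monitor, imaging, workorder, ctrl
from scipy.spatial.transform import Rotation as R
def ray(cal,u,v,fish=False):
    K=cal["intrinsics"];T=cal["cam_to_world"]
    x=(u-K[0,2])/K[0,0];y=(v-K[1,2])/K[1,1]
    if fish:
        r=np.hypot(x,y); s=np.sin(r)/r if r>1e-9 else 1
        d=np.array([x*s,-y*s,-np.cos(r)])
    else: d=np.array([x,-y,-1.])
    return T[:3,3],T[:3,:3]@d
def atz(cal,u,v,z,fish=False):
    o,d=ray(cal,u,v,fish); return o+d*(z-o[2])/d[2]
def proj(cal,P,fish=False):
    K=cal["intrinsics"];T=cal["cam_to_world"]
    p=(np.asarray(P)-T[:3,3])@T[:3,:3]; x,y,z=p[...,0],-p[...,1],-p[...,2]
    if fish:
        rr=np.hypot(x,y); th=np.arctan2(rr,z); s=np.where(rr>1e-12,th/np.maximum(rr,1e-12),1/z)
        return np.stack([K[0,0]*x*s+K[0,2],K[1,1]*y*s+K[1,2]],-1)
    return np.stack([K[0,0]*x/z+K[0,2],K[1,1]*y/z+K[1,2]],-1)
def snap(n,name,box=None,k=1):
    c=imaging.calibration(n); im=imaging.read_camera(n)
    np.save(f"pics/{name}.npy",im); np.save(f"pics/{name}_cal.npy",c,allow_pickle=True)
    o=im[:,:,::-1]
    if box: o=o[box[1]:box[3],box[0]:box[2]]
    o=cv2.resize(o,None,fx=k,fy=k,interpolation=cv2.INTER_CUBIC)
    cv2.imwrite(f"pics/{name}.png",o); return c,im
def crop(name,out,box,k):
    o=np.load(f"pics/{name}.npy")[:,:,::-1][box[1]:box[3],box[0]:box[2]]
    cv2.imwrite(f"pics/{out}.png",cv2.resize(o,None,fx=k,fy=k,interpolation=cv2.INTER_CUBIC))
def cal(name): return np.load(f"pics/{name}_cal.npy",allow_pickle=True).item()
E
python3 - <<'E'
from h import *
c,im=snap("top","top1")
crop("top1","top1a",(160,150,380,260),3.6)
for n,u,v,z in [("rib",204,210,.039),("lip",211,235,.005),("ledge",332,231,.06),("latch",340,173,.1)]:
    print(n,atz(c,u,v,z))
E
```

```text
rib [0.55681084 0.25498589 0.039     ]
lip [0.47661726 0.23665819 0.005     ]
ledge [ 0.48641214 -0.16065215  0.06      ]
latch [ 0.66686081 -0.18380682  0.1       ]
```

View pics/top1a.png

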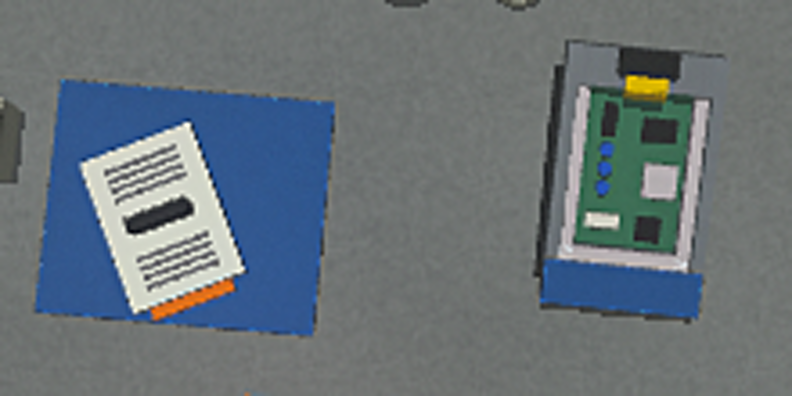

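Emit:
send_rows --pt "0.15 0.2 0.1 0" --pt "0.3 0.4 0.15 0" --pt "0.45 0.6 0.2 0" --pt "0.6 0.8 0.2 0"

```text
time: 0.7
eef_pos: [0.3354, -0.4528, 0.3048]
tcp_rot: [0.99, 0.141, 0.0, 0.001]
contact_force: [-0.3, -0.2, 0.6]
opening: 0.999
```

Emit:
send_rows --pt "0.15 0.2 0 0" --pt "0.3 0.4 0 0" --pt "0.45 0.6 0 -0.02" --pt "0.55 0.75 0 -0.04" --pt "0.55 0.75 0 -0.06" --pt "0.55 0.75 0 -0.06" --pt "0.55 0.75 0 -0.06"

```text
time: 1.58
eef_pos: [0.4991, -0.2295, 0.3036]
tcp_rot: [0.999, -0.046, -0.0, 0.0]
contact_force: [-0.4, 0.5, 0.7]
opening: 0.999
```

```bash
python3 - <<'E'
from h import *
s=monitor.get_state(); print(s["time"],s["eef_pos"],s["tcp_rot"],s["dq"].max(),s["contact_force"])
snap("wrist","w1",k=1.4)
E
```

```text
1.575 [ 0.49906863 -0.22954934  0.30357613] [ 9.98938504e-01 -4.60627168e-02 -2.68679159e-04  1.36907399e-04] 0.006640008607496213 [-0.42777979  0.50305836  0.66943839]
```

View pics/w1.png

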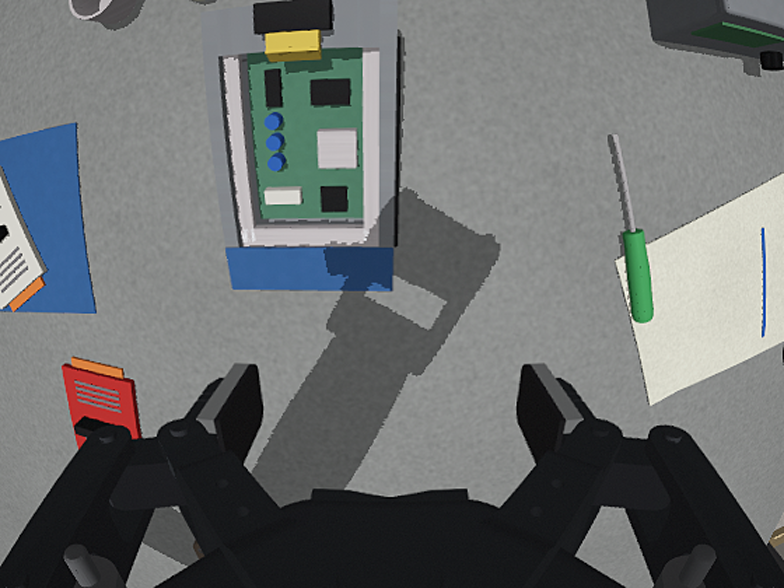

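```bash
python3 - <<'E'
from h import *
crop("w1","w1a",(140,0,300,215),3.7)
crop("w1","w1b",(140,0,300,110),5)
E
```

```text
(no output)
```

View pics/w1b.png

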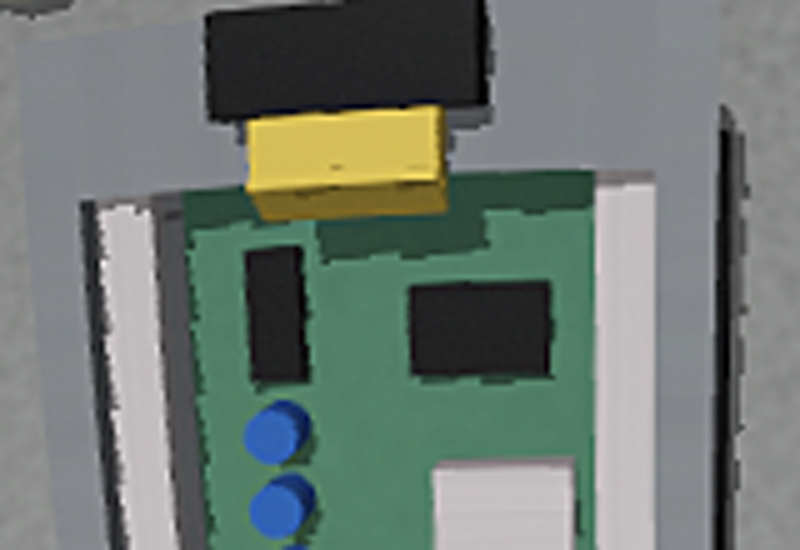

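```bash
python3 - <<'E'
from h import *
crop("w1","w1c",(140,105,300,215),5)
E
```

```text
(no output)
```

View pics/w1c.png

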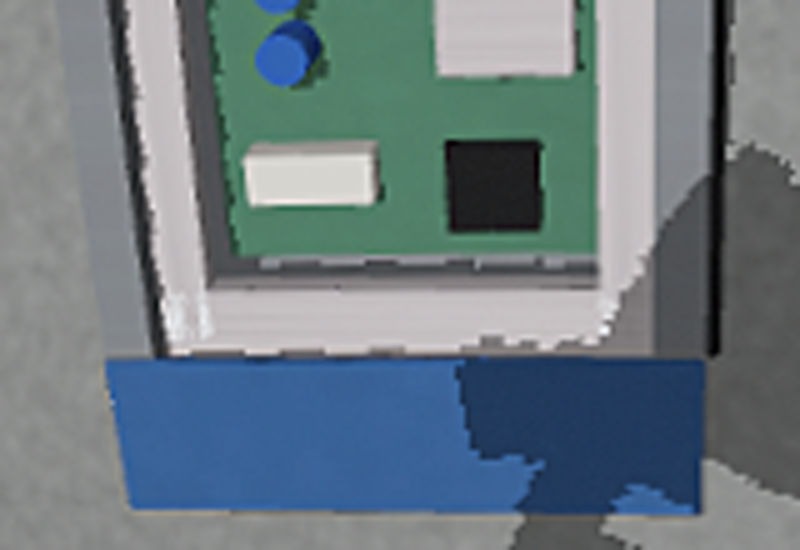

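```bash
cat > fitu.py <<'E'
from h import *
from scipy.optimize import least_squares
c=cal("w1")
M=[((0,70,12.5),(161.2,177)),((0,-70,12.5),(281,177)),((-40,70,12.5),(166,207)),((-40,-70,12.5),(280.6,207.8)),
((155,58,10),(156.4,40.6)),((155,-58,10),(271,34.4)),((0,58,10),(171,176.2)),((0,-58,10),(271,176.2)),
((147,18,13),(192.4,44)),((147,-18,13),(228.6,42.6)),((155,18,25),(189.8,38.4)),((155,-18,25),(229.4,36))]
P=np.array([m[0] for m in M])/1000; Q=np.array([m[1] for m in M])
def Ru(yaw,t): return R.from_euler("ZY",[yaw,-t]).as_matrix()
def f(p,t): return (proj(c,P@Ru(p[3],t).T+p[:3],True)-Q)
t=np.radians(15)
r=least_squares(lambda p:f(p,t).ravel(),[.5,-.16,.05,-.1],loss="soft_l1")
print(r.x,np.degrees(r.x[3])); print(f(r.x,t).round(1))
r2=least_squares(lambda p:f(p[:4],p[4]).ravel(),[.5,-.16,.05,-.1,.26],loss="soft_l1"); print(r2.x,np.degrees(r2.x[3:]))
# check in top
ct=cal("top1"); print(proj(ct,P@Ru(r.x[3],t).T+r.x[:3]).round(1))
np.save("unit.npy",r.x)
E
python3 fitu.py
```

```text
[ 0.51087047 -0.16314956  0.05848378 -0.10173968] -5.829254241173147
[[-0.2  0.4]
 [ 0.1  0.3]
 [ 0.3 -0.4]
 [-0.   0. ]
 [-0.1  0.1]
 [-0.2 -0.3]
 [ 0.2  0.1]
 [-0.6  0. ]
 [ 1.   0.9]
 [ 0.8  0.3]
 [ 0.2 -0.8]
 [-2.1 -0.7]]
[ 0.51096498 -0.16321459  0.05857718 -0.10283737  0.26942972] [-5.89214706 15.43718567]
[[311.  221.9]
 [354.9 226.3]
 [309.7 234.2]
 [353.4 238.6]
 [320.1 173.7]
 [357.  177.3]
 [314.7 222.2]
 [351.1 225.8]
 [332.6 177.6]
 [344.1 178.7]
 [333.2 175.3]
 [344.8 176.5]]
```

Emit:
send_rows --pt "0 0.2 0 0.02" --pt "0 0.4 0 0.04" --pt "0 0.6 0 0.06" --pt "0 0.8 0 0.07"

```text
time: 2.12
eef_pos: [0.4991, 0.0111, 0.304]
tcp_rot: [0.985, 0.173, 0.0, 0.0]
contact_force: [0.9, -0.1, 0.5]
opening: 1.002
```

Emit:
send_rows --pt "0 0.2 0 0" --pt "0 0.4 0 0" --pt "0 0.6 0 0" --pt "-0.05 0.7 -0.05 0" --pt "-0.05 0.7 -0.1 0" --pt "-0.05 0.7 -0.1 0"

```text
time: 2.88
eef_pos: [0.4841, 0.2194, 0.2719]
tcp_rot: [0.985, 0.172, -0.002, 0.0]
contact_force: [-0.1, -0.5, 0.2]
opening: 0.999
```

```bash
python3 - <<'E'
from h import *
s=monitor.get_state(); print(s["time"],s["eef_pos"],s["tcp_rot"],s["dq"].max(),s["contact_force"])
snap("wrist","w2",k=1.4)
E
```

```text
2.875 [0.48406631 0.21938055 0.27191319] [ 9.85116858e-01  1.71877108e-01 -1.69238991e-03  4.13793955e-04] 0.007090627878252941 [-0.05113917 -0.49825696  0.24892778]
```

View pics/w2.png

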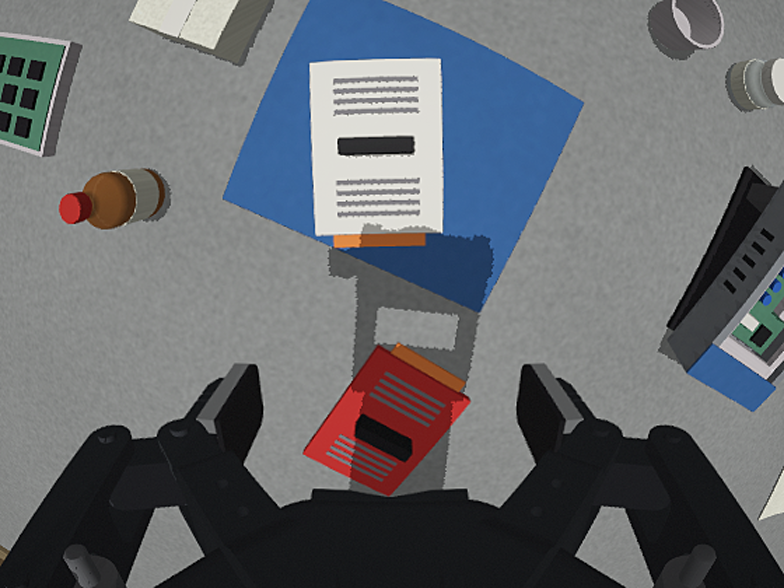

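```bash
cat > fitc.py <<'E'
from h import *
from scipy.optimize import least_squares
c=cal("w2")
crop("w2","w2a",(210,35,330,185),4)
M=[((75,55,13),(310,62)),((75,-55,13),(441,58)),((-75,-55,13),(442,233)),((-75,55,13),(317,236))]
P=np.array([m[0] for m in M])/1000; Q=np.array([m[1] for m in M])/1.4
def W(p,P): return P@R.from_euler("Z",p[2]).as_matrix().T+[p[0],p[1],0]
r=least_squares(lambda p:(proj(c,W(p,P),True)-Q).ravel(),[.55,.25,.35])
print(r.x,np.degrees(r.x[2])); print((proj(c,W(r.x,P),True)-Q).round(1))
ribs=np.array([[x,y,z] for z in(39,) for x in(-7,7) for y in (-30,30)])/1000
print(proj(c,W(r.x,ribs),True)*1.4)
print(proj(cal("top1"),W(r.x,P)))
np.save("cover.npy",r.x)
E
python3 fitc.py
```

```text
[0.55886714 0.25755838 0.36750885] 21.056705998363352
[[-0.5 -0.1]
 [ 0.4 -0.1]
 [ 1.2  0.2]
 [-1.2  0.1]]
[[415.26764094 153.18807979]
 [337.79996761 155.22354256]
 [414.96330068 135.35707231]
 [337.26081244 137.46033638]]
[[181.65884187 195.33066233]
 [212.45531686 183.60362552]
 [227.98254561 225.22583877]
 [196.90386421 237.15639151]]
```

View pics/w2a.png

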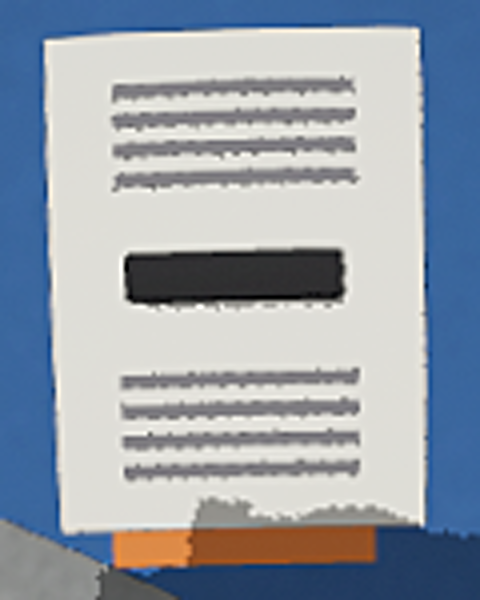

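Fit: cover at (0.559, 0.258) with yaw 21.1°, and the rib projects onto the black bar in the picture. The tool can't tilt, so I'll grip the rib across its 60 mm ends. That lets the cover pivot about the jaw axis.

Emit:
send_rows --pt "0.12 0.06 -0.2 0.0035" --pt "0.249 0.127 -0.4 0.0035" --pt "0.249 0.127 -0.6 0.0035" --pt "0.249 0.127 -0.7 0.0035" --pt "0.249 0.127 -0.7 0.0035" --pt "0.249 0.127 -0.7 0.0035"

```text
time: 3.68
eef_pos: [0.5611, 0.2585, 0.0663]
tcp_rot: [0.983, 0.183, 0.002, -0.0]
contact_force: [0.4, -0.0, 1.1]
opening: 1.003
```

```bash
python3 - <<'E'
from h import *
s=monitor.get_state(); print(s["time"],s["eef_pos"],s["tcp_rot"],s["dq"].max(),s["contact_force"],ctrl.tip_reach)
snap("wrist","w3",k=1.4)
E
```

```text
3.675 [0.56114906 0.25845276 0.06627476] [ 9.83189020e-01  1.82580995e-01  1.87457020e-03 -1.30947698e-04] 0.009545649006940753 [ 0.36681998 -0.02322372  1.08730421] 0.017
```

View pics/w3.png

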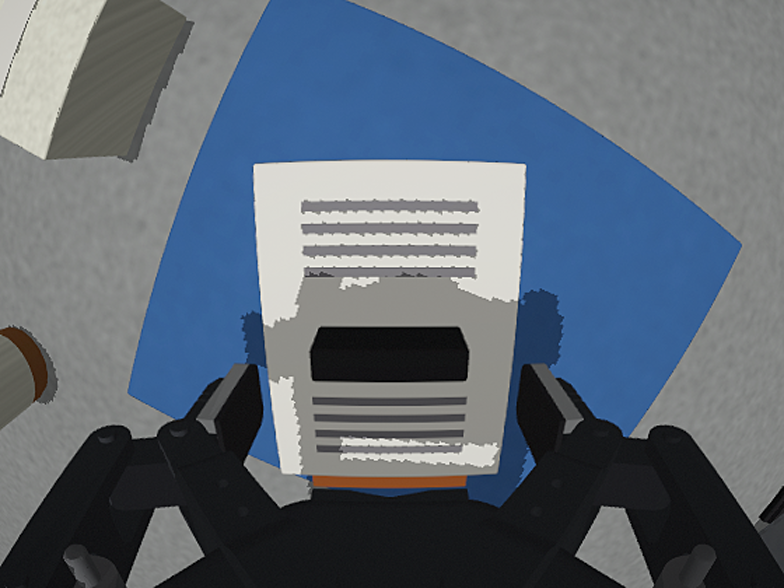

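```bash
sed -e 's/w2/w3/g' -e 's/(310,62)/(254,164)/;s/(441,58)/(526,163)/;s/(442,233)/(499,474)/;s/(317,236)/(281,474)/' -e '/np.save/d' fitc.py > fitc3.py; python3 fitc3.py
```

```text
[0.55944841 0.25783636 0.369463  ] 21.168670370873496
[[-2.  -0.9]
 [ 1.8 -0.4]
 [ 0.2  1. ]
 [-0.   1.2]]
[[469.46246668 383.55745236]
 [310.94687425 383.77426458]
 [471.9728876  349.88764296]
 [308.40323299 350.10198877]]
[[181.54977744 195.20411896]
 [212.32339257 183.41869398]
 [227.93116455 225.00525947]
 [196.87614323 236.99525805]]
```

Emit:
send_rows --pt "-0.006 -0.002 -0.04 0" --pt "-0.006 -0.002 -0.08 0" --pt "-0.006 -0.002 -0.12 0" --pt "-0.006 -0.002 -0.12 0" --pt "-0.006 -0.002 -0.12 0"

```text
time: 4.35
eef_pos: [0.5573, 0.2585, 0.0276]
tcp_rot: [0.983, 0.183, -0.0, 0.0]
contact_force: [0.2, -0.7, 0.3]
opening: 1.001
```

Emit:
send_rows --pt "0 0 0 0" --pt "0 0 0 0" --pt "0 0 0 0" --pt "0 0 0 0" --pt "0 0 0 0" --pt "0 0 0 0" --jaw 1 --newtons 30

```text
time: 5.1
eef_pos: [0.5579, 0.2585, 0.0285]
tcp_rot: [0.983, 0.183, 0.001, -0.0]
contact_force: [-1.3, -0.8, 5.1]
opening: 0.698
```

```bash
python3 - <<'E'
from h import *
s=monitor.get_state(); print(s["time"],s["eef_pos"],s["tcp_rot"],s["dq"].max(),s["contact_force"],s["opening"])
snap("wrist","w4",k=1.4)
E
```

```text
5.1 [0.55794501 0.25848079 0.02851807] [ 9.83054015e-01  1.83314747e-01  7.12184988e-04 -9.47086516e-07] 0.0018921612659831013 [-1.31979239 -0.82337615  5.06117697] 0.6982844342034574
```

View pics/w4.png

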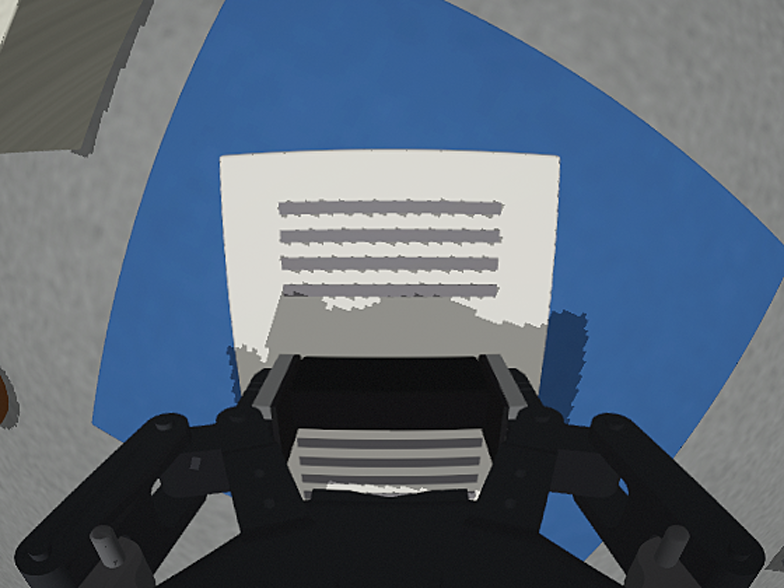

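Gripped (59 mm opening, and the cover is symmetric about the tool axis in the picture). I'll lift it, carry it over and work out the targets.

Emit:
send_rows --pt "0 0 0.06 0" --pt "0 0 0.15 0" --pt "0 0 0.3 0" --pt "0 0 0.45 0" --pt "0 0 0.6 0" --pt "0 0 0.7 0" --pt "0 0 0.7 0"

```text
time: 6.02
eef_pos: [0.5582, 0.2588, 0.2408]
tcp_rot: [0.983, 0.183, 0.003, -0.0]
contact_force: [0.3, 0.2, -1.7]
opening: 0.693
```

```bash
cat > plan.py <<'E'
from h import *
u=np.load("unit.npy"); Ruw=R.from_euler("ZY",[u[3],-np.radians(15)]).as_matrix()
ZP=.027; D=.0255-ZP; OX=.001
def tcp(xl,zl,a):  # lip pos in unit frame, pitch a (deg, top up) rel unit -> TCP world
    a=np.radians(a)
    px=xl+ (.087-OX)*np.cos(a)-ZP*np.sin(a); pz=zl+(.087-OX)*np.sin(a)+ZP*np.cos(a)
    return u[:3]+Ruw@[px,0,pz]+[0,0,D]
def show(xl,zl,a):
    print((xl,zl,round(a,1)),tcp(xl,zl,a).round(4),"top",(xl+.162*np.cos(np.radians(a))).round(4),(zl+.162*np.sin(np.radians(a))).round(4))
E
python3 - <<'E'
from plan import *
s=monitor.get_state(); print(s["time"],s["eef_pos"],s["contact_force"],s["opening"],R.from_quat(s["tcp_rot"]).as_matrix().round(3).tolist())
# horizontal, top edge just above housing
for xt in (.172,.176,.18):
    a=-15; show(xt-.162*np.cos(np.radians(a)),.030-.162*np.sin(np.radians(a)),a)
for xl in (.014,.010,0,-.009): show(xl,.002,8.)
show(-.009,0.001,0)
snap("wrist","w5",k=1.4)
snap("scene","s5",k=1.4)
E
```

```text
6.025 [0.55821296 0.258807   0.24084127] [ 0.33947092  0.15274397 -1.68582463] 0.6926337318324364 [[0.933, 0.36, 0.005], [0.36, -0.933, 0.002], [0.005, 0.0, -1.0]]
(np.float64(0.015520016141170906), np.float64(0.07192868530660837), -15) [ 0.5928 -0.1715  0.1575] top 0.172 0.03
(np.float64(0.01952001614117091), np.float64(0.07192868530660837), -15) [ 0.5967 -0.1719  0.1585] top 0.176 0.03
(np.float64(0.023520016141170913), np.float64(0.07192868530660837), -15) [ 0.6005 -0.1723  0.1595] top 0.18 0.03
(0.014, 0.002, 8.0) [ 0.5921 -0.1714  0.121 ] top 0.1744 0.0245
(0.01, 0.002, 8.0) [ 0.5882 -0.171   0.12  ] top 0.1704 0.0245
(0, 0.002, 8.0) [ 0.5786 -0.1701  0.1174] top 0.1604 0.0245
(-0.009, 0.002, 8.0) [ 0.57   -0.1692  0.115 ] top 0.1514 0.0245
(-0.009, 0.001, 0) [ 0.5777 -0.17    0.104 ] top 0.153 0.001
```

View pics/w5.png

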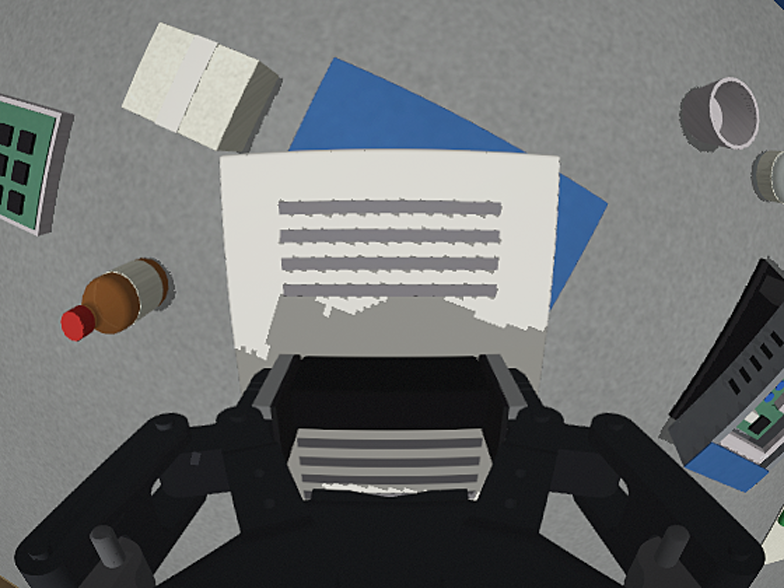

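View pics/s5.png

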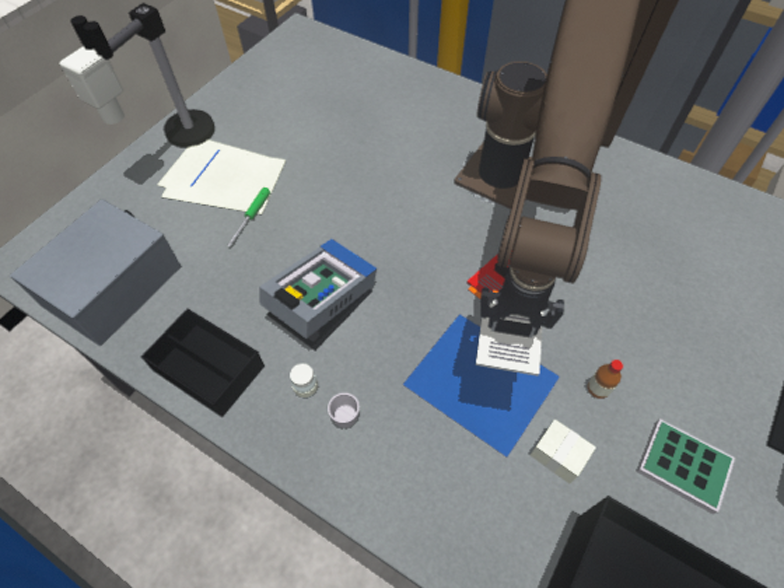

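Emit:
send_rows --pt "0.02 -0.15 0 -0.012" --pt "0.04 -0.3 0 -0.024" --pt "0.06 -0.45 0 -0.036" --pt "0.08 -0.6 0 -0.048" --pt "0.09 -0.75 0 -0.06"

```text
time: 6.75
eef_pos: [0.5828, 0.0321, 0.2342]
tcp_rot: [1.0, -0.005, -0.003, -0.0]
contact_force: [0.9, 0.7, -2.5]
opening: 0.695
```

Emit:
send_rows --pt "0.01 -0.15 0 -0.008" --pt "0.02 -0.3 -0.02 -0.015" --pt "0.03 -0.45 -0.05 -0.015" --pt "0.03 -0.6 -0.1 -0.015" --pt "0.03 -0.685 -0.1 -0.015" --pt "0.03 -0.685 -0.1 -0.015" --pt "0.03 -0.685 -0.1 -0.015"

```text
time: 7.62
eef_pos: [0.5924, -0.1712, 0.2058]
tcp_rot: [0.999, -0.051, -0.002, -0.001]
contact_force: [0.1, 0.7, -1.8]
opening: 0.693
```

```bash
python3 - <<'E'
from plan import *
s=monitor.get_state(); m=R.from_quat(s["tcp_rot"]).as_matrix(); print(s["time"],s["eef_pos"],s["contact_force"],s["opening"],np.degrees(np.arctan2(m[1,0],m[0,0])))
snap("wrist","w6",k=1.4)
E
```

```text
7.625 [ 0.59244963 -0.17118441  0.20577034] [ 0.06402354  0.68385926 -1.7505702 ] 0.6926475957462837 -5.881669636804808
```

View pics/w6.png

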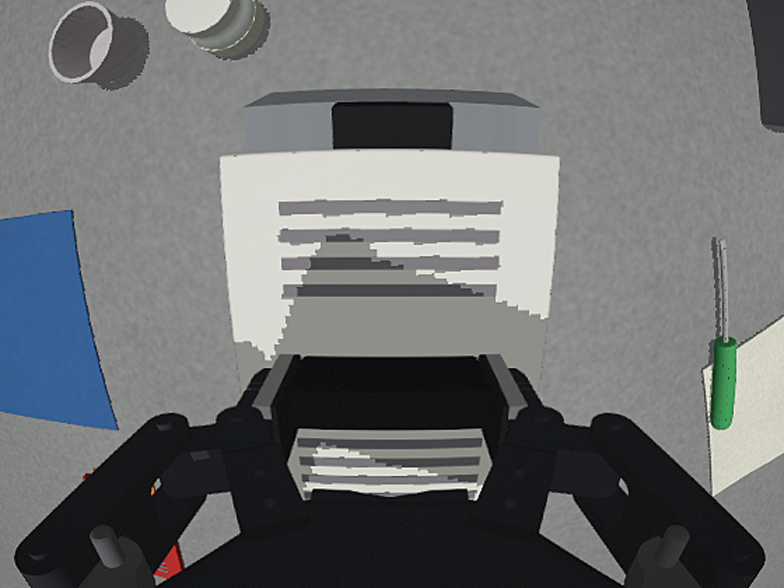

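Emit:
send_rows --pt "0.0135 -0.003 -0.06 0" --pt "0.0135 -0.003 -0.12 0" --pt "0.0135 -0.003 -0.136 0" --pt "0.0135 -0.003 -0.136 0" --pt "0.0135 -0.003 -0.136 0"

```text
time: 8.3
eef_pos: [0.5978, -0.1732, 0.1676]
tcp_rot: [0.999, -0.051, 0.001, 0.0]
contact_force: [-0.2, -0.1, -2.2]
opening: 0.698
```

Emit:
send_rows --pt "0 0 -0.01 0" --pt "0 0 -0.02 0" --pt "0 0 -0.03 0" --pt "0 0 -0.04 0" --pt "0 0 -0.05 0" --pt "0 0 -0.05 0"

```text
time: 9.05
eef_pos: [0.5962, -0.173, 0.1525]
tcp_rot: [0.999, -0.051, -0.002, -0.0]
contact_force: [-6.8, 1.3, 4.8]
opening: 0.695
```

Emit:
send_rows --pt "0 0 -0.01 0" --pt "0 0 -0.02 0" --pt "0 0 -0.02 0"

```text
time: 9.43
eef_pos: [0.5962, -0.1731, 0.1464]
tcp_rot: [0.999, -0.051, -0.002, -0.0]
contact_force: [-5.7, 1.1, 3.8]
opening: 0.689
```

```bash
python3 - <<'E'
from plan import *
s=monitor.get_state(); print(s["time"],s["eef_pos"],s["contact_force"],s["opening"],s["wrist_torque"])
snap("wrist","w7",k=1.4)
snap("scene","s7",(160,130,300,250),5)
E
```

```text
9.425 [ 0.59620425 -0.17306227  0.14640935] [-5.67552474  1.06754965  3.75553876] 0.6894445101513816 [ 0.08772785  0.73838149 -0.03076037]
```

View pics/w7.png

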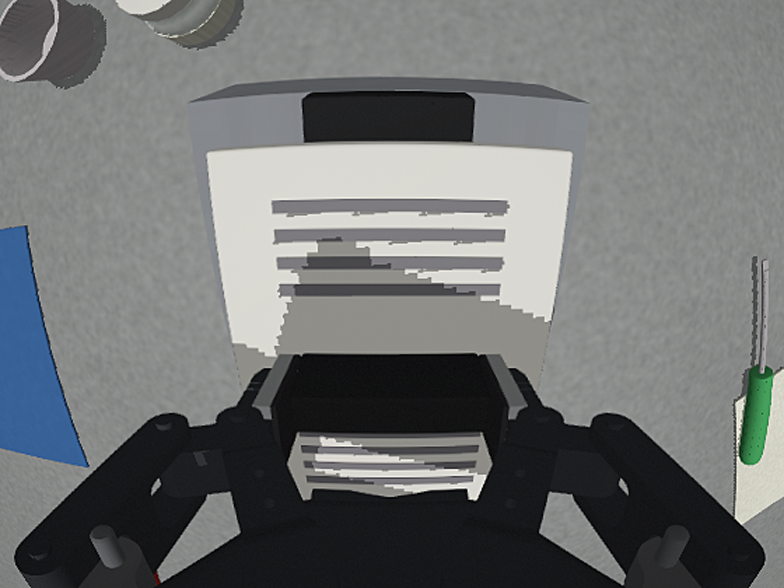

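View pics/s7.png

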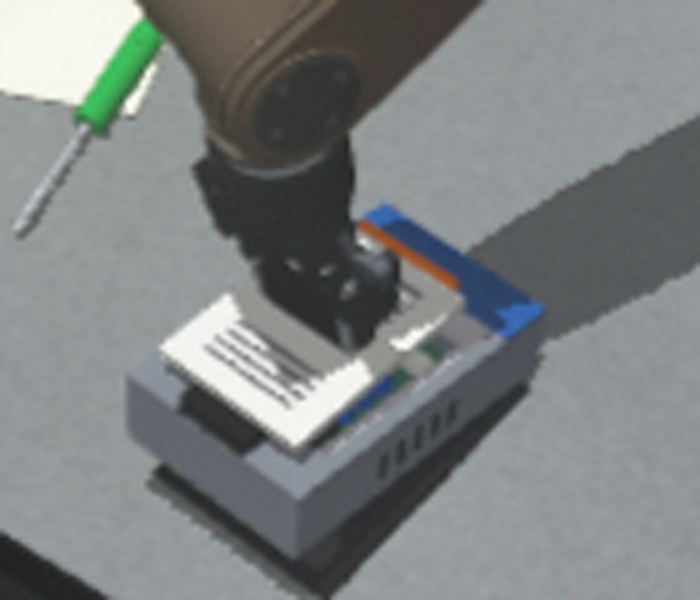

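The cover is pivoting top-up in the grip at only about 6 N, and it's centred laterally (housing at 303–475, cover at 207–573). I'll keep lowering.

Emit:
send_rows --pt "-0.002 0 -0.01 0" --pt "-0.004 0 -0.02 0" --pt "-0.006 0 -0.03 0" --pt "-0.006 0 -0.04 0" --pt "-0.008 0 -0.05 0" --pt "-0.008 0 -0.05 0"

```text
time: 10.28
eef_pos: [0.5951, -0.1732, 0.1324]
tcp_rot: [0.999, -0.051, 0.0, 0.0]
contact_force: [-4.7, 0.4, 4.6]
opening: 0.694
```

```bash
python3 - <<'E'
from plan import *
s=monitor.get_state(); print(s["time"],s["eef_pos"],s["contact_force"],s["opening"],s["wrist_torque"])
snap("wrist","w8",k=1.4)
snap("scene","s8",(160,130,300,250),5)
E
```

```text
10.275 [ 0.59505638 -0.17318363  0.13238053] [-4.70800066  0.35893917  4.55330149] 0.6936163468956115 [0.1592507  0.31864839 0.01049364]
```

View pics/w8.png

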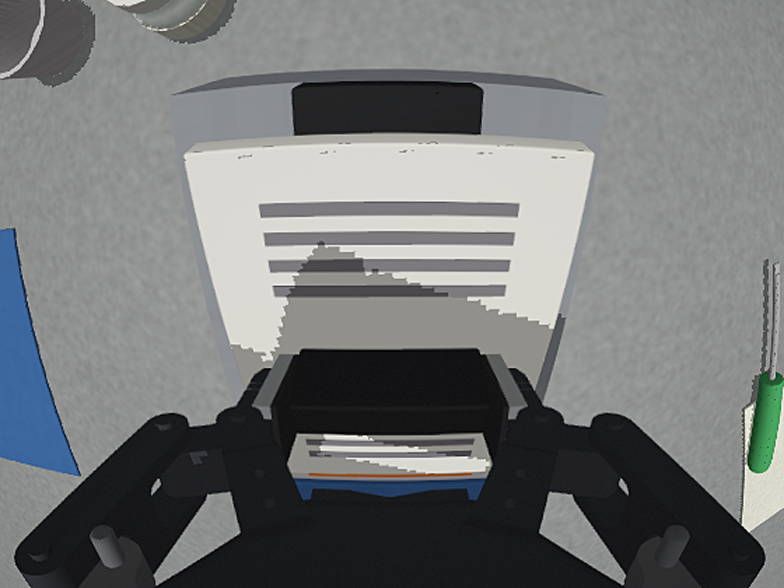

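View pics/s8.png

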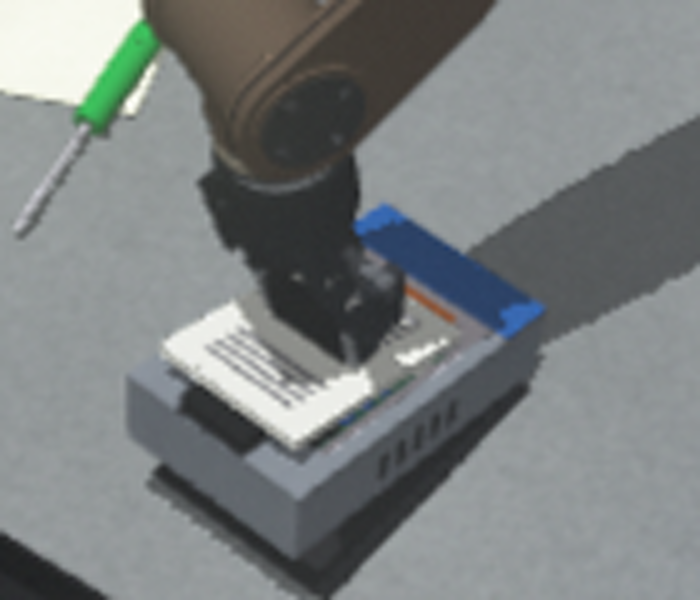

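```bash
cat >> plan.py <<'E'
from scipy.optimize import fsolve
def solve(T,zt=None,zl=None):
    def g(q):
        d=tcp(q[0],q[1],q[2])-T
        d=Ruw.T@d
        e=(q[1]+.162*np.sin(np.radians(q[2]))-zt) if zt is not None else q[1]-zl
        return [d[0]*1e3,d[2]*1e3,e*1e3]
    q=fsolve(g,[.01,.01,0]); show(*q); return q
E
python3 - <<'E'
from plan import *
q=solve(np.array([.5951,-.1732,.1324]),zt=.025)
# predicted corner pixels of cover face top end
a=np.radians(q[2]); c=cal("w8")
def cov(P):
    P=np.asarray(P)/1000.; x=P[:,0]+.087
    U=np.stack([q[0]+x*np.cos(a)-P[:,2]*np.sin(a),P[:,1],q[1]+x*np.sin(a)+P[:,2]*np.cos(a)],-1); return U@Ruw.T+u[:3]
print((proj(c,cov([[75,55,10],[75,-55,10],[75,55,0],[-75,0,10],[-87,0,4],[-7,30,36],[7,30,36]]),True)*1.4).round())
E
```

```text
(np.float64(0.01584458160163533), np.float64(0.022650247549873343), np.float64(0.8)) [ 0.5952 -0.1718  0.1324] top 0.1778 0.025
[[185. 148.]
 [588. 148.]
 [198. 139.]
 [387. 486.]
 [387. 489.]
 [289. 434.]
 [282. 403.]]
```

Emit:
send_rows --pt "-0.003 0 -0.01 0" --pt "-0.006 0 -0.02 0" --pt "-0.009 0 -0.03 0" --pt "-0.009 0 -0.036 0" --pt "-0.009 0 -0.036 0"

```text
time: 11.0
eef_pos: [0.5938, -0.1732, 0.1246]
tcp_rot: [0.999, -0.051, 0.001, 0.0]
contact_force: [-8.0, 4.5, 18.4]
opening: 0.692
```

```bash
python3 - <<'E'
from plan import *
s=monitor.get_state(); print(s["time"],s["eef_pos"],s["contact_force"],s["opening"],s["wrist_torque"])
solve(s["eef_pos"],zt=.025)
snap("wrist","w9",k=1.4)
snap("scene","s9",(160,130,300,250),5)
E
```

```text
11.0 [ 0.59380404 -0.17318403  0.12460586] [-7.96257453  4.50281483 18.42721321] 0.6916837137309397 [ 0.65644142  0.89159564 -0.01213357]
(np.float64(0.015568278204458982), np.float64(0.007640036517445806), np.float64(6.2)) [ 0.594  -0.1716  0.1246] top 0.1766 0.025
```

View pics/w9.png

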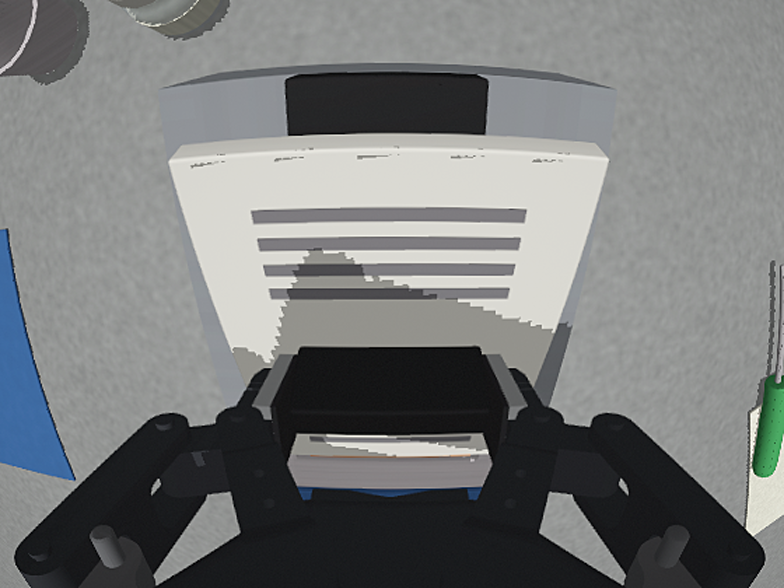

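View pics/s9.png

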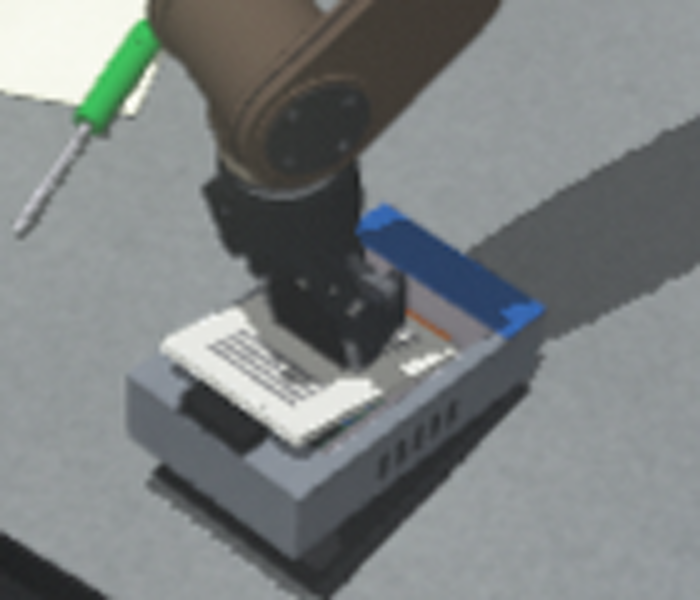

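```bash
cat > ov.py <<'E'
from plan import *
def line(img,c,A,B,col,fish,k,off):
    pts=proj(c,np.linspace(A,B,30),fish); pts=((pts-off)*k).astype(int)
    cv2.polylines(img,[pts.reshape(-1,1,2)],False,col,1)
def overlay(name,out,box,k,fish,q=None,dy=0,dyaw=0):
    c=cal(name); im=np.load(f"pics/{name}.npy")[:,:,::-1][box[1]:box[3],box[0]:box[2]]
    im=cv2.resize(im,None,fx=k,fy=k,interpolation=cv2.INTER_CUBIC).copy(); off=np.array(box[:2])
    U=lambda p: Ruw@(np.array(p)/1000)+u[:3]
    for A,B in [((0,58,10),(155,58,10)),((0,-58,10),(155,-58,10)),((155,58,10),(155,-58,10)),((0,70,12.5),(0,-70,12.5)),((168,-26,25),(168,26,25)),((190,-26,25),(190,26,25)),((0,58,0),(0,-58,0))]:
        line(im,c,U(A),U(B),(0,255,255),fish,k,off)
    if q is not None:
        a=np.radians(q[2])
        def C(p):
            x,y,z=np.array(p)/1000; x+=.087
            X=x*np.cos(a)-z*np.sin(a); v=[q[0]+X*np.cos(dyaw)-y*np.sin(dyaw),dy+X*np.sin(dyaw)+y*np.cos(dyaw),q[1]+x*np.sin(a)+z*np.cos(a)]; return Ruw@v+u[:3]
        for A,B in [((75,55,10),(75,-55,10)),((75,55,0),(75,-55,0)),((75,55,10),(-75,55,10)),((75,-55,10),(-75,-55,10)),((-75,55,10),(-75,-55,10)),((-87,40,4),(-87,-40,4)),((-7,30,36),(-7,-30,36))]:
            line(im,c,C(A),C(B),(255,0,255),fish,k,off)
    cv2.imwrite(f"pics/{out}.png",im)
E
python3 - <<'E'
from ov import *
q=[.01557,.0076,6.2]
overlay("w9","w9o",(100,30,460,375),1.7,True,q)
snap("top","t9")
overlay("t9","t9o",(295,155,375,245),6.5,False,q)
overlay("s9","s9o",(170,140,290,240),6,False,q)
E
```

```text
(no output)
```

View pics/w9o.png

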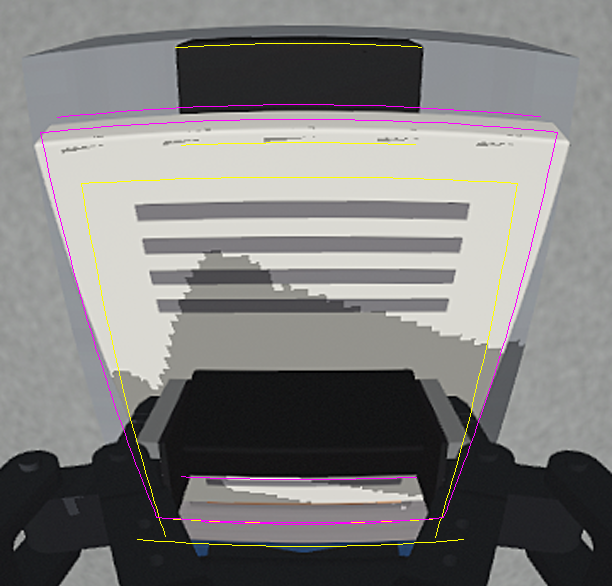

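View pics/t9o.png

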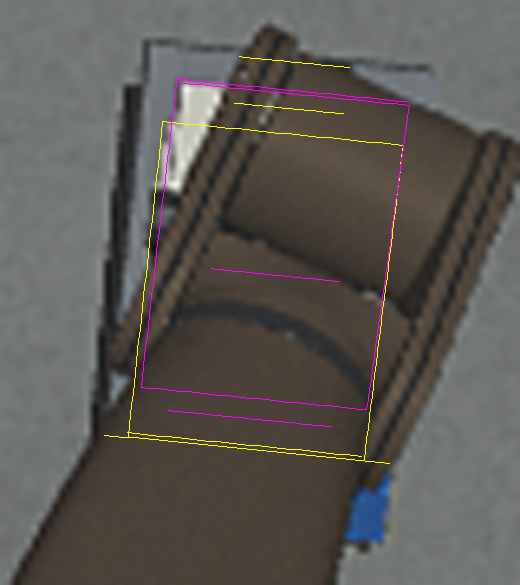

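View pics/s9o.png

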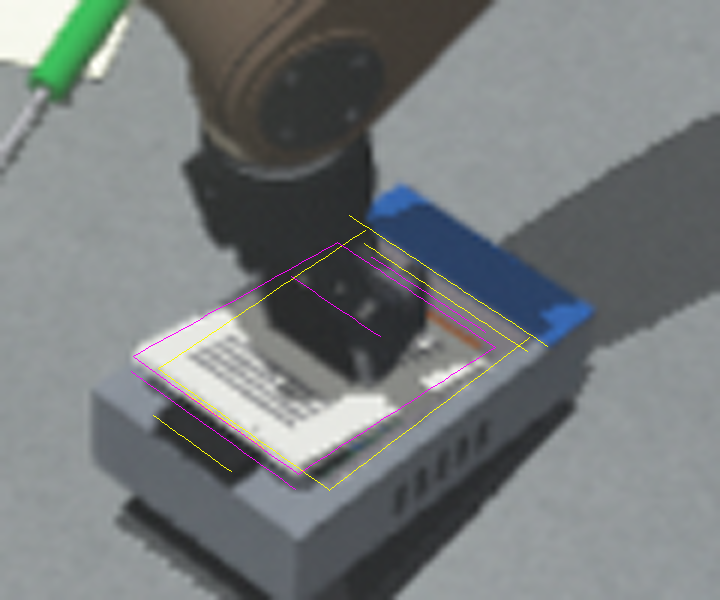

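```bash
python3 - <<'E'
from h import *
crop("w9","w9c",(190,240,370,360),4.4)
crop("w9","w9d",(100,80,460,130),2.2)
E
```

```text
(no output)
```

View pics/w9c.png

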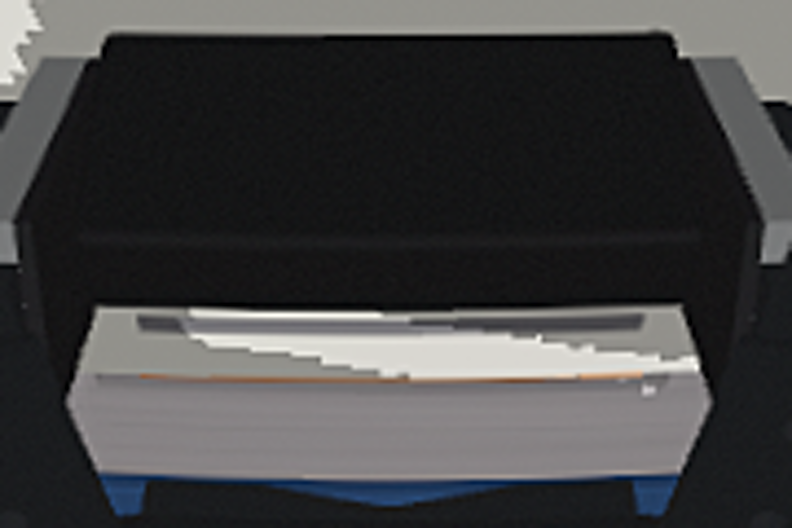

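View pics/w9d.png

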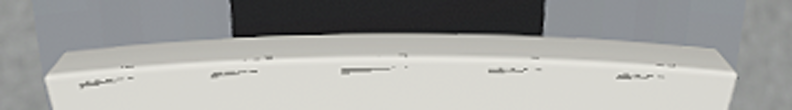

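```bash
cat > fit6.py <<'E'
from ov import *
from scipy.optimize import least_squares
def fit6(name,M,x0=(.09,0,.02,0,-.1,0)):
    c=cal(name); P=np.array([m[0] for m in M])/1000; Q=np.array([m[1] for m in M],float)
    def W(p): return (P@R.from_euler("ZYX",p[3:]).as_matrix().T+p[:3])@Ruw.T+u[:3]
    f=lambda p:(proj(c,W(p),True)-Q)
    r=least_squares(lambda p:f(p).ravel(),x0,loss="soft_l1",x_scale=[.01,.01,.01,.1,.1,.1])
    p=r.x; Rm=R.from_euler("ZYX",p[3:]).as_matrix()
    print("cover in unit mm",(p[:3]*1e3).round(1),"yaw,pitch(up +),roll",np.degrees([p[3],-p[4],p[5]]).round(1))
    print("lip",((p[:3]+Rm@[-.087,0,0])*1e3).round(1),"top",((p[:3]+Rm@[.075,0,0])*1e3).round(1))
    print(f(p).round(1).tolist()); return p
E
python3 - <<'E'
from fit6 import *
M=[((75,55,10),(121.4,115)),((75,-55,10),(435,114.1)),((75,55,0),(129.5,103.6)),((75,-55,0),(426.4,102.3)),
((-87,40,4),(221.8,326)),((-87,-40,4),(335.5,326)),((7,30,36),(213.9,248)),((7,-30,36),(343.4,247.3)),((-7,30,36),(207.7,293.4)),((-7,-30,36),(349,293.4))]
p=fit6("w9",M)
E
```

```text
cover in unit mm [105.4  -1.2   8.2] yaw,pitch(up +),roll [ 0.1 16.7  0.1]
lip [ 22.1  -1.4 -16.8] top [177.2  -1.   29.8]
[[0.3, -0.1], [-0.4, -0.1], [1.8, -2.9], [-1.4, -2.5], [1.7, -20.4], [-1.8, -20.7], [-4.9, 34.2], [5.0, 34.5], [6.6, 3.2], [-5.9, 2.8]]
```

```bash
python3 - <<'E'
from fit6 import *
M=[((75,55,10),(121.4,115)),((75,-55,10),(435,114.1)),((75,55,0),(129.5,103.6)),((75,-55,0),(426.4,102.3)),
((-87,40,4),(221.8,326)),((-87,-40,4),(335.5,326)),((7,30,10),(213.9,248)),((7,-30,10),(343.4,247.3)),((7,30,36),(207.7,293.4)),((7,-30,36),(349,293.4))]
p=fit6("w9",M)
E
```

```text
cover in unit mm [102.7  -1.2  15.9] yaw,pitch(up +),roll [ 0.2 11.2 -0. ]
lip [17.3 -1.5 -1. ] top [176.2  -0.9  30.4]
[[-0.6, 0.5], [0.5, 0.5], [1.5, -0.2], [-1.2, 0.3], [-0.1, 0.2], [0.4, 0.0], [-0.4, -1.7], [0.1, -1.3], [-2.1, 0.4], [2.6, 0.1]]
```

Emit:
send_rows --pt "0 0.002 0.004 0" --pt "-0.01 0.004 0.002 0" --pt "-0.02 0.005 -0.001 0" --pt "-0.03 0.006 -0.003 0" --pt "-0.042 0.007 -0.006 0" --pt "-0.042 0.007 -0.006 0"

```text
time: 11.9
eef_pos: [0.5878, -0.1729, 0.1243]
tcp_rot: [0.999, -0.053, 0.012, 0.002]
contact_force: [12.7, 0.3, 7.7]
opening: 0.694
```

```bash
python3 - <<'E'
from h import *
s=monitor.get_state(); print(s["time"],s["eef_pos"],s["contact_force"],s["opening"],s["wrist_torque"])
snap("wrist","w10",k=1.4)
crop("w10","w10c",(190,240,370,360),4.4)
E
```

```text
11.9 [ 0.58780158 -0.17294547  0.12428714] [12.65440328  0.26605911  7.73483389] 0.6937661643568221 [ 0.34872383 -2.05192325 -0.15845783]
```

View pics/w10.png

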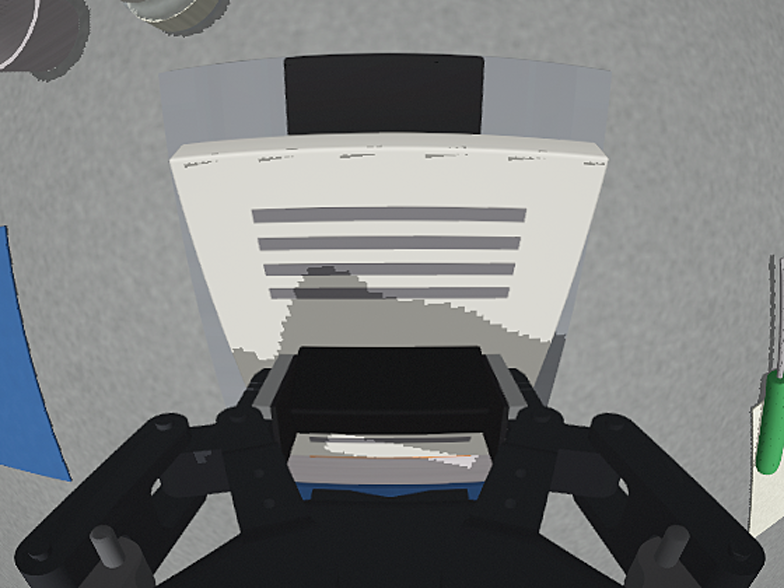

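View pics/w10c.png

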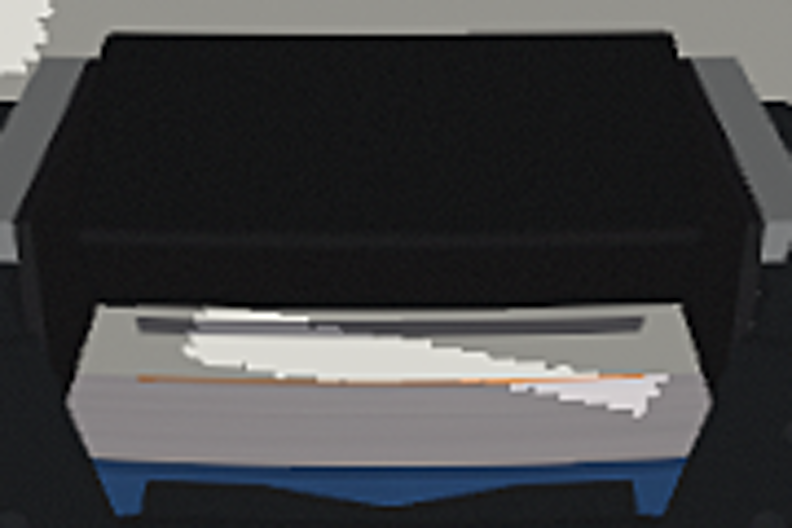

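The lip has dropped inside the inner edge of the rim (the pink shelf only covers x of about 0–15 mm) and is being stopped there at about 13 N. I'll back off, raise it onto the shelf and then slide.

Emit:
send_rows --pt "0.012 0 0 0" --pt "0.018 0 0.01 0" --pt "0.018 0 0.02 0" --pt "0.018 0 0.02 0" --pt "0.018 0 0.02 0"

```text
time: 12.58
eef_pos: [0.5879, -0.1721, 0.1251]
tcp_rot: [0.999, -0.052, 0.005, 0.001]
contact_force: [6.3, -2.0, -0.5]
opening: 0.694
```

```bash
python3 - <<'E'
from h import *
s=monitor.get_state(); print(s["time"],s["eef_pos"],s["contact_force"],s["opening"],s["wrist_torque"])
snap("wrist","w11",k=1.4)
crop("w11","w11c",(190,240,370,360),4.4)
crop("w11","w11d",(100,80,460,130),2.2)
E
```

```text
12.575 [ 0.58788885 -0.17213889  0.12507805] [ 6.30602512 -2.02668342 -0.48978123] 0.6939733156579909 [-0.34115383 -1.21437769 -0.07035021]
```

View pics/w11d.png

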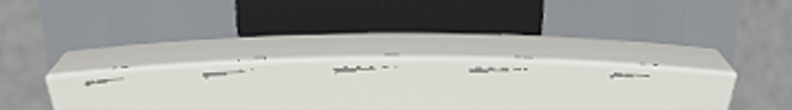

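View pics/w11c.png

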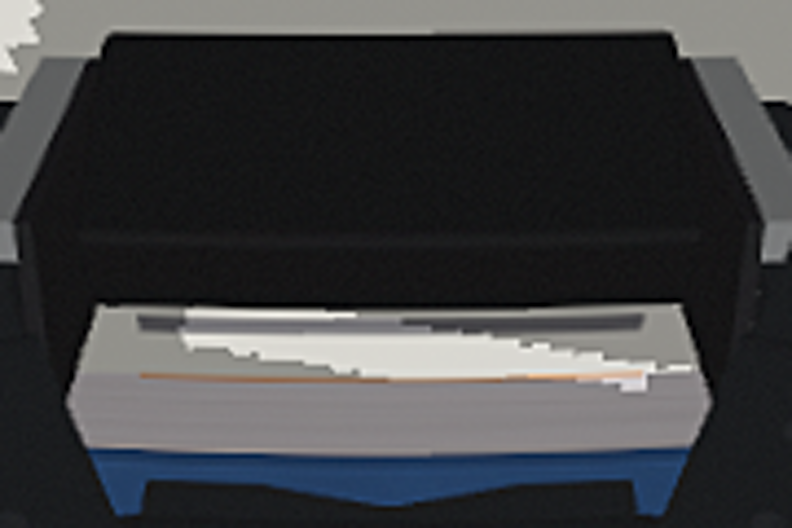

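```bash
python3 - <<'E'
from fit6 import *
M=[((75,55,10),(121.8,114.5)),((75,-55,10),(435,113.6)),((75,55,0),(130.9,103.6)),((75,-55,0),(425.9,102.3)),
((-87,40,4),(221.8,325.7)),((-87,-40,4),(335.9,325.5)),((7,30,10),(213.9,248)),((7,-30,10),(343.4,247.3)),((7,30,36),(207.7,293.4)),((7,-30,36),(349,293.4))]
p=fit6("w11",M)
overlay("w11","w11o",(190,200,370,360),4.0,True)
c=cal("w11")
for x,z in((0,8.5),(0,12.5),(-3,12.5)):
    print(x,z,(proj(c,Ruw@(np.array([x,0,z])/1e3)+u[:3],True)-[190,240])*4.4)
E
```

```text
cover in unit mm [97.1 -0.9 17.7] yaw,pitch(up +),roll [ 0.2 11.5 -0.2]
lip [11.9 -1.2  0.3] top [170.6  -0.6  32.7]
[[-0.6, 0.9], [0.4, 0.9], [0.5, -0.3], [-0.7, 0.2], [0.1, 0.3], [0.1, 0.4], [-0.1, -1.9], [0.2, -1.5], [-1.9, 0.1], [2.7, -0.2]]
0 8.5 [383.79258026 444.92604429]
0 12.5 [383.79993118 464.75628184]
-3 12.5 [383.8404292  475.05437379]
```

View pics/w11o.png

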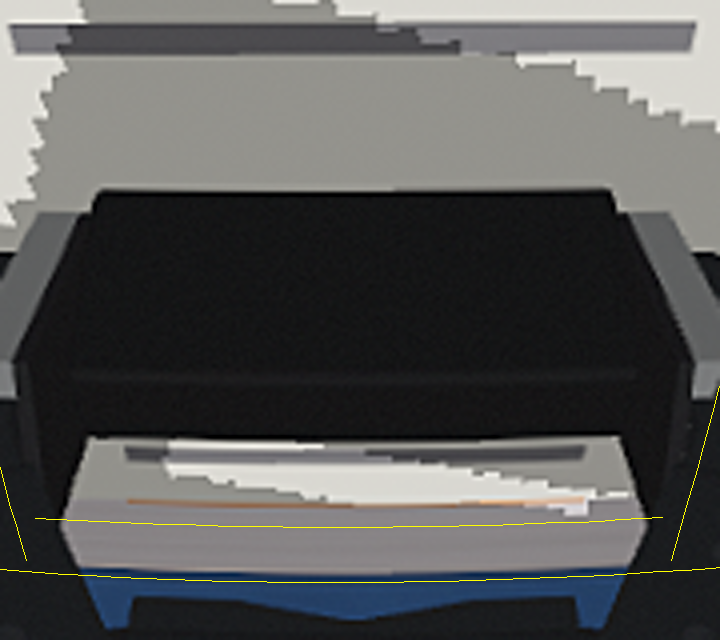

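```bash
python3 - <<'E'
from plan import *
c=cal("w1")
def atplane(px,py,z):
    o,d=ray(c,px,py,True); o=Ruw.T@(o-u[:3]); d=Ruw.T@d; return (o+d*(z-o[2])/d[2])*1e3
for n,px in {"rim low inner":(220,105+290/5),"rim left inner":(140+165/5,60),"rim right inner":(140+596/5,60),"ledge shadow":(220,105+355/5)}.items(): print(n,atplane(*px,0).round(1))
E
```

```text
rim low inner [11.8  0.1  0. ]
rim left inner [132.   44.5   0. ]
rim right inner [127.8 -46.2   0. ]
ledge shadow [-4.8  1.3  0. ]
```

Emit:
send_rows --pt "0.01 0 0.008 0" --pt "0.015 0 0.016 0" --pt "0.015 0 0.02 0" --pt "0.015 0 0.02 0"

```text
time: 13.12
eef_pos: [0.5891, -0.1707, 0.1298]
tcp_rot: [0.999, -0.051, -0.001, -0.0]
contact_force: [0.9, -0.7, -2.7]
opening: 0.694
```

```bash
python3 - <<'E'
from h import *
s=monitor.get_state(); print(s["time"],s["eef_pos"],s["contact_force"],s["opening"],s["wrist_torque"])
snap("wrist","w12",k=1.4)
crop("w12","w12c",(190,240,370,360),4.4)
crop("w12","w12d",(100,80,460,130),2.2)
E
```

```text
13.125 [ 0.58907206 -0.17071455  0.12984302] [ 0.90689052 -0.65419123 -2.72397676] 0.6944740667167123 [ 0.0033292   0.04892803 -0.00185199]
```

View pics/w12d.png

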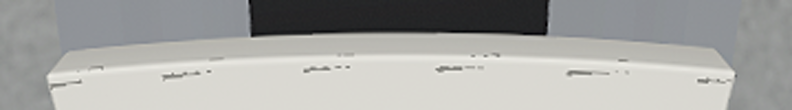

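View pics/w12c.png

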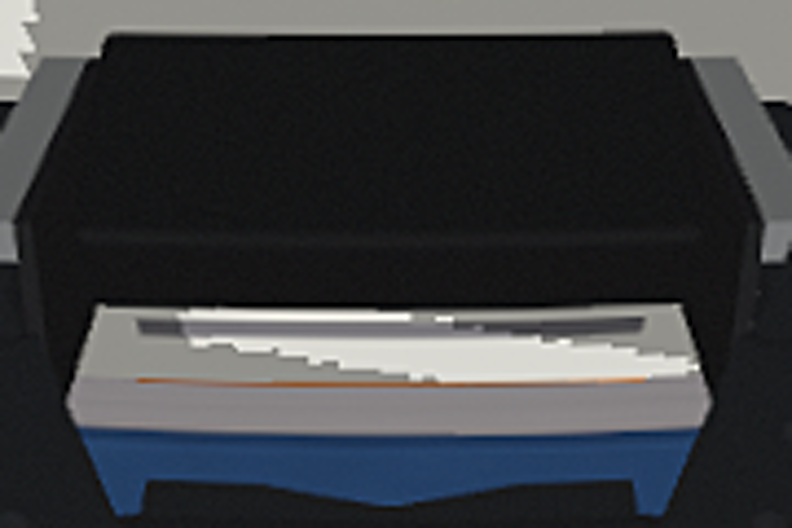

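Free now (force equals the weight), and the pitch of about 11° is held by friction. Next the lip goes over the shelf.

Emit:
send_rows --pt "-0.01 -0.001 -0.003 0" --pt "-0.02 -0.002 -0.006 0" --pt "-0.0275 -0.002 -0.01 0" --pt "-0.0275 -0.002 -0.0153 0" --pt "-0.0275 -0.002 -0.0153 0"

```text
time: 13.8
eef_pos: [0.5812, -0.1715, 0.1256]
tcp_rot: [0.999, -0.051, -0.0, -0.0]
contact_force: [-0.9, -0.3, -1.4]
opening: 0.692
```

```bash
python3 - <<'E'
from h import *
s=monitor.get_state(); print(s["time"],s["eef_pos"],s["contact_force"],s["opening"],s["wrist_torque"])
snap("wrist","w13",k=1.4)
crop("w13","w13c",(190,240,370,360),4.4)
E
```

```text
13.8 [ 0.58121243 -0.17148719  0.12557717] [-0.86068528 -0.30579775 -1.41469872] 0.6921198623236122 [0.01862429 0.03282494 0.00246017]
```

View pics/w13.png

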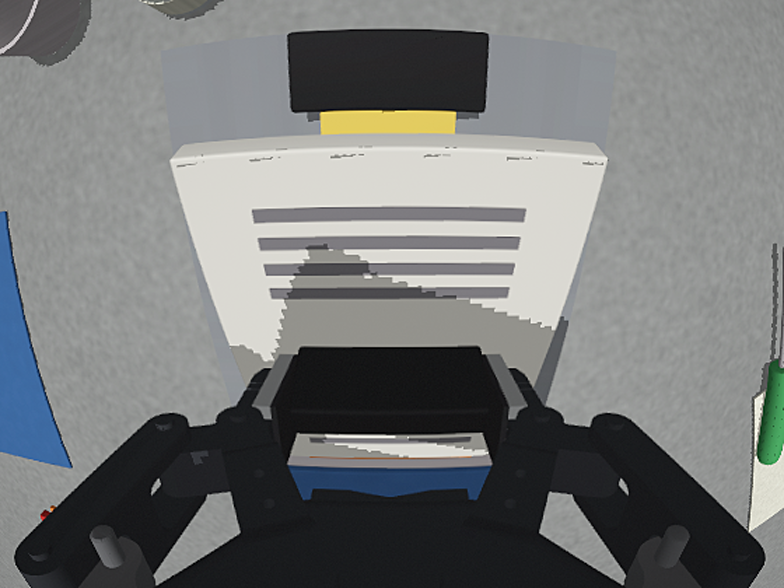

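View pics/w13c.png

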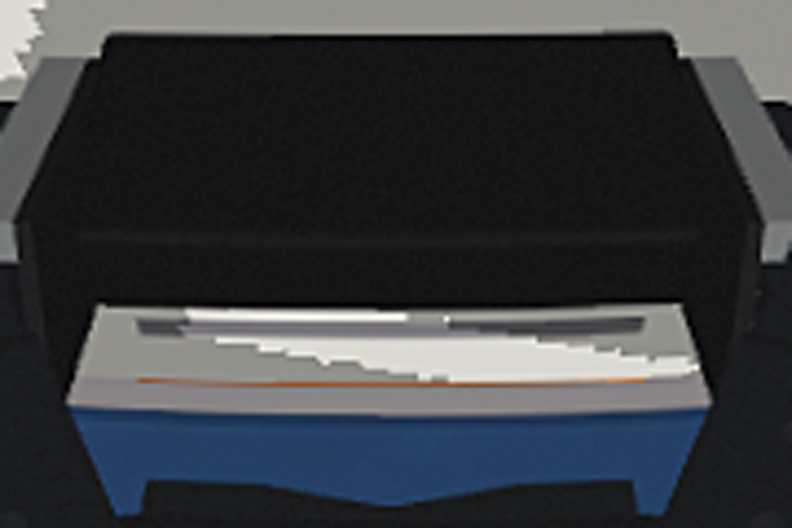

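Emit:
send_rows --pt "0 0 -0.003 0" --pt "0 0 -0.006 0" --pt "0 0 -0.006 0"

```text
time: 14.22
eef_pos: [0.5813, -0.1715, 0.1239]
tcp_rot: [0.999, -0.051, -0.0, -0.0]
contact_force: [-0.7, 0.6, -1.9]
opening: 0.695
```

Emit:
send_rows --pt "0 0 -0.003 0" --pt "0 0 -0.006 0" --pt "0 0 -0.006 0"

```text
time: 14.6
eef_pos: [0.5816, -0.1716, 0.1227]
tcp_rot: [0.999, -0.051, 0.0, 0.0]
contact_force: [0.2, 0.4, 0.1]
opening: 0.694
```

Emit:
send_rows --pt "-0.008 0.001 -0.001 0" --pt "-0.016 0.002 -0.003 0" --pt "-0.024 0.003 -0.005 0" --pt "-0.024 0.003 -0.005 0"

```text
time: 15.1
eef_pos: [0.5737, -0.1706, 0.1206]
tcp_rot: [0.999, -0.051, -0.0, 0.0]
contact_force: [-0.0, -0.1, -0.1]
opening: 0.694
```

Emit:
send_rows --pt "-0.007 0.001 -0.002 0" --pt "-0.014 0.002 -0.004 0" --pt "-0.02 0.002 -0.005 0" --pt "-0.02 0.002 -0.005 0"

```text
time: 15.6
eef_pos: [0.5679, -0.17, 0.1191]
tcp_rot: [0.999, -0.051, -0.0, -0.0]
contact_force: [1.1, 0.1, -0.9]
opening: 0.698
```

```bash
python3 - <<'E'
from h import *
s=monitor.get_state(); print(s["time"],s["eef_pos"],s["contact_force"],s["opening"],s["wrist_torque"])
snap("wrist","w14",k=1.4)
crop("w14","w14c",(190,240,370,360),4.4)
snap("scene","s14",(160,130,300,250),5)
E
```

```text
15.6 [ 0.5678932  -0.16997155  0.1190582 ] [ 1.05959571  0.0538455  -0.90565353] 0.6977704605814956 [ 0.02768854  0.0373681  -0.04642904]
```

View pics/w14.png

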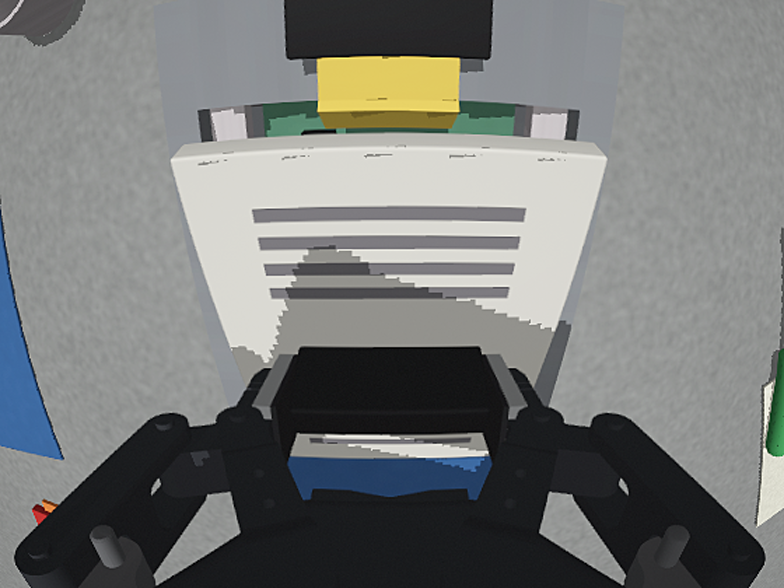

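View pics/w14c.png

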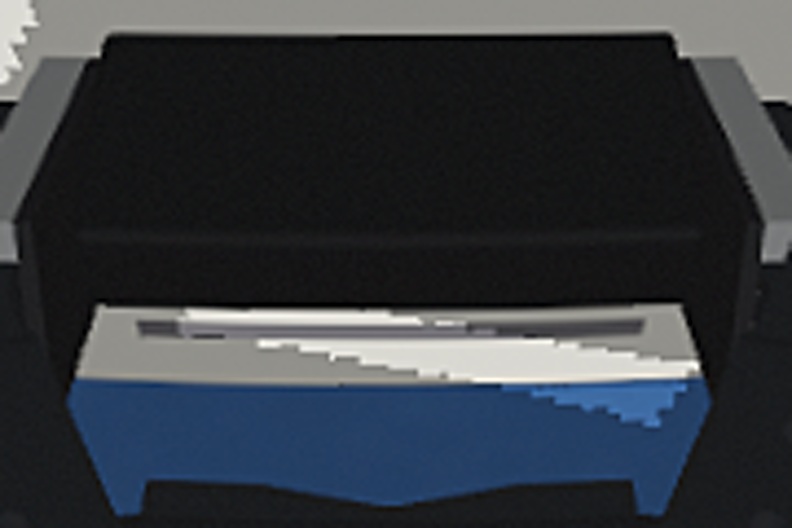

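View pics/s14.png

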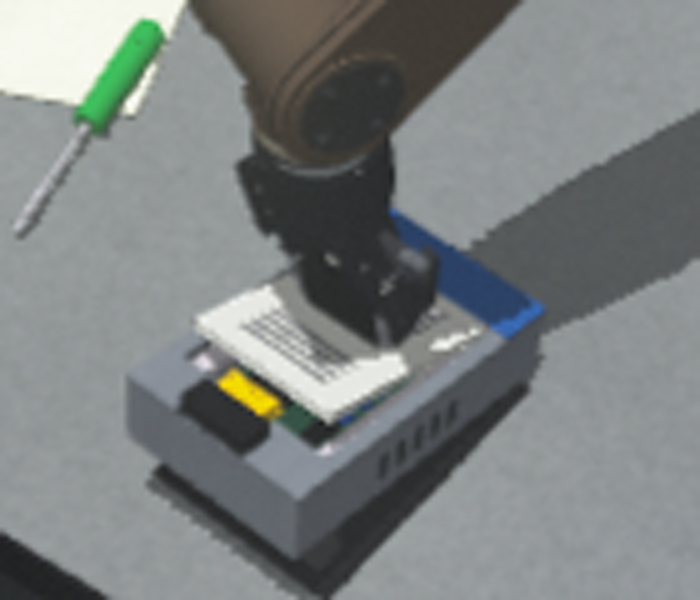

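The lip is now fully hidden under the blue ledge (white meets blue at row 458) and the top end is still well raised. The dead-reckoned lip position is x ≈ -9, z ≈ 0. Next I'll swing down partway while still gripped.

```bash
python3 - <<'E'
from plan import *
t=[tcp(-.0095,0,a) for a in (11,9,7,5,3,0)]
print(np.array([x-t[0] for x in t])/.3)
E
```

```text
[[ 0.          0.          0.        ]
 [ 0.00703925 -0.00071865 -0.00774093]
 [ 0.01380546 -0.00140943 -0.01572409]
 [ 0.02029038 -0.00207149 -0.02393975]
 [ 0.02648611 -0.00270402 -0.0323779 ]
 [ 0.03522106 -0.00359579 -0.04542974]]
```

Emit:
send_rows --pt "0.004 0 -0.005 0" --pt "0.008 -0.001 -0.009 0" --pt "0.012 -0.001 -0.014 0" --pt "0.017 -0.002 -0.02 0" --pt "0.017 -0.002 -0.02 0"

```text
time: 16.32
eef_pos: [0.5726, -0.1705, 0.1138]
tcp_rot: [0.999, -0.051, -0.001, -0.0]
contact_force: [-5.3, 0.6, 7.8]
opening: 0.696
```

```bash
python3 - <<'E'
from h import *
s=monitor.get_state(); print(s["time"],s["eef_pos"],s["contact_force"],s["opening"],s["wrist_torque"])
snap("wrist","w15",k=1.4)
snap("scene","s15",(160,130,300,250),5)
E
```

```text
16.325 [ 0.57261095 -0.17052914  0.11380588] [-5.32613829  0.57689583  7.78471715] 0.6960320484320651 [ 0.14298147  1.0294018  -0.00654865]
```

View pics/w15.png

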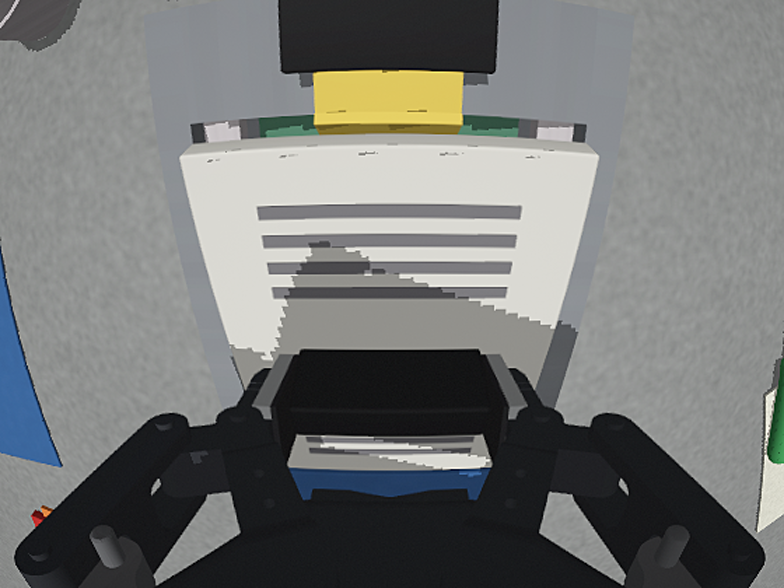

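View pics/s15.png

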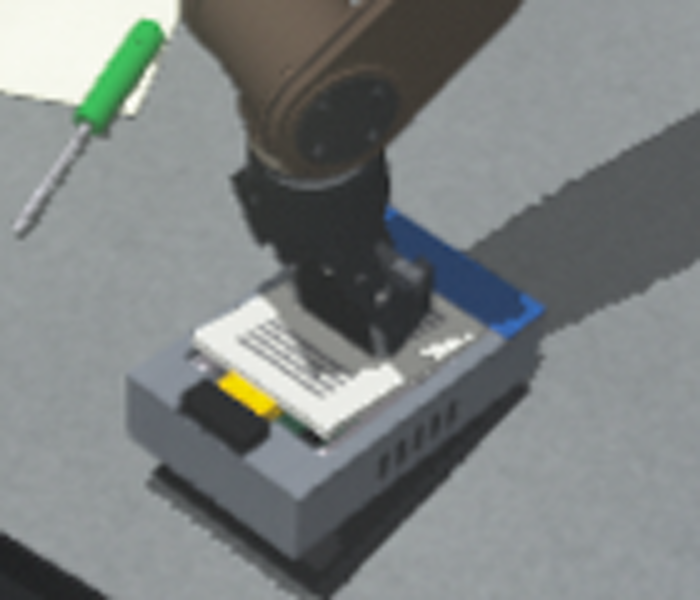

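Emit:
send_rows --pt "0.003 0 -0.004 0" --pt "0.005 0 -0.008 0" --pt "0.008 0 -0.013 0" --pt "0.008 0 -0.013 0"

```text
time: 16.92
eef_pos: [0.5754, -0.1708, 0.1101]
tcp_rot: [0.999, -0.051, -0.001, 0.0]
contact_force: [-3.9, 0.8, 6.7]
opening: 0.694
```

```bash
python3 - <<'E'
from h import *
s=monitor.get_state(); print(s["time"],s["eef_pos"],s["contact_force"],s["opening"],s["wrist_torque"])
snap("wrist","w16",k=1.4)
E
```

```text
16.925 [ 0.57538752 -0.1707765   0.11012666] [-3.92296338  0.79183247  6.73950154] 0.6943414670689342 [0.08785935 0.94257069 0.08146234]
```

View pics/w16.png

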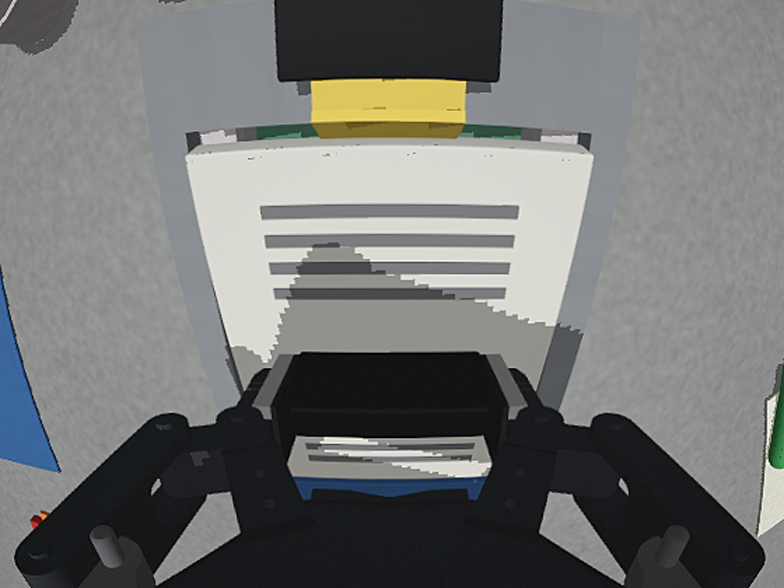

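Emit:
send_rows --pt "0.003 0 -0.004 0" --pt "0.005 0 -0.008 0" --pt "0.007 0 -0.012 0" --pt "0.007 0 -0.012 0"

```text
time: 17.48
eef_pos: [0.578, -0.171, 0.1067]
tcp_rot: [0.999, -0.051, 0.0, 0.0]
contact_force: [-1.6, 0.3, 6.1]
opening: 0.693
```

```bash
python3 - <<'E'
from h import *
s=monitor.get_state(); print(s["time"],s["eef_pos"],s["contact_force"],s["opening"],s["wrist_torque"])
snap("wrist","w17",k=1.4)
E
```

```text
17.475 [ 0.57802662 -0.17099874  0.1066663 ] [-1.55453103  0.31068015  6.06356334] 0.6934543451031965 [0.01586814 0.67659708 0.00579338]
```

View pics/w17.png

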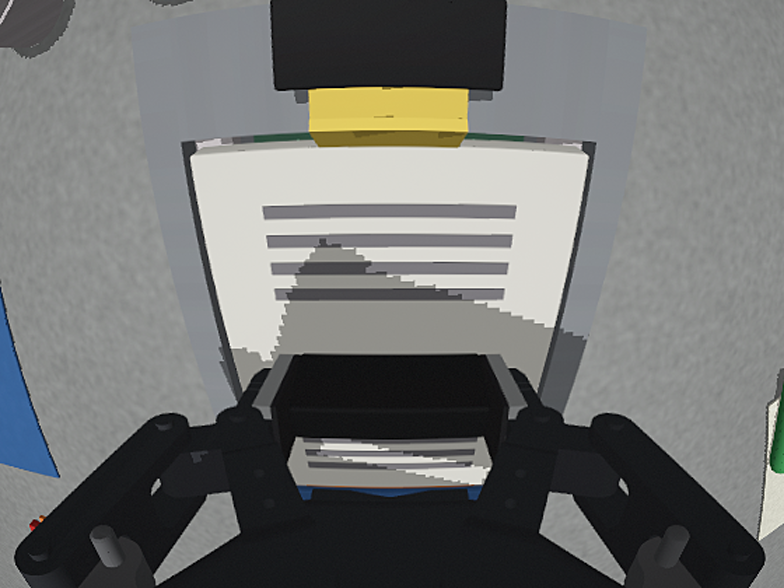

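```bash
python3 - <<'E'
from h import *
crop("w17","w17c",(190,240,370,360),4.4)
crop("w17","w17d",(110,60,450,130),2.3)
E
```

```text
(no output)
```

View pics/w17c.png

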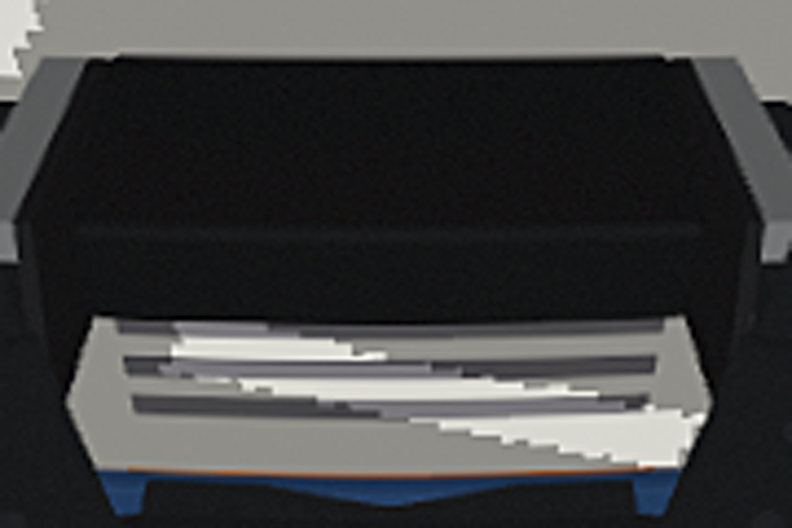

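View pics/w17d.png

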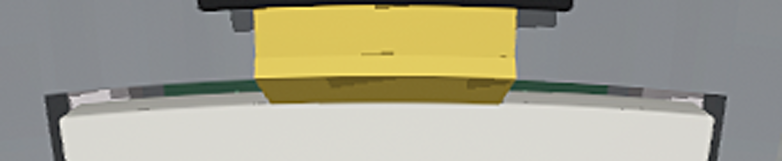

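Emit:
send_rows --pt "-0.005 0.001 -0.001 0" --pt "-0.01 0.001 -0.004 0" --pt "-0.01 0.001 -0.01 0" --pt "-0.01 0.001 -0.015 0" --pt "-0.01 0.001 -0.015 0"

```text
time: 18.15
eef_pos: [0.5772, -0.1711, 0.1045]
tcp_rot: [0.999, -0.052, 0.003, 0.001]
contact_force: [-0.4, 0.3, 11.4]
opening: 0.695
```

```bash
python3 - <<'E'
from h import *
s=monitor.get_state(); print(s["time"],s["eef_pos"],s["contact_force"],s["opening"],s["wrist_torque"])
snap("wrist","w18",k=1.4)
crop("w18","w18c",(190,240,370,360),4.4)
crop("w18","w18d",(110,60,450,130),2.3)
E
```

```text
18.15 [ 0.57720064 -0.17113047  0.10445139] [-0.37462822  0.31527379 11.4281379 ] 0.6949971757224778 [ 0.27588728  0.24248062 -0.05918376]
```

View pics/w18c.png

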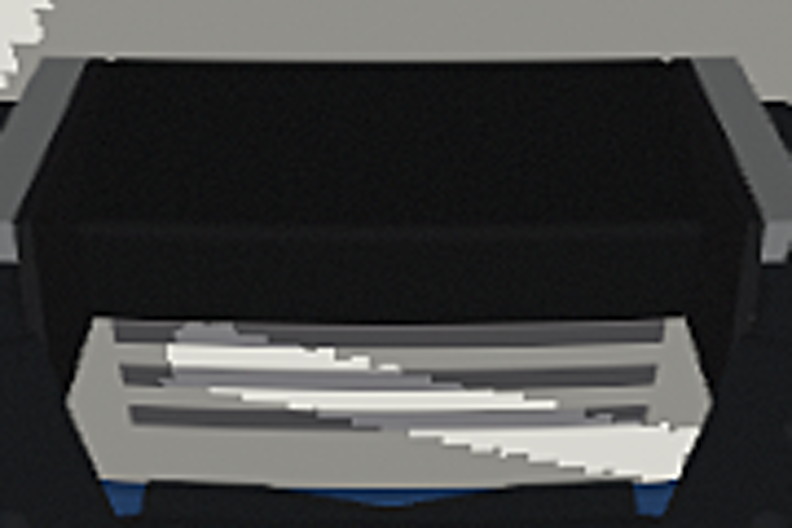

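View pics/w18d.png

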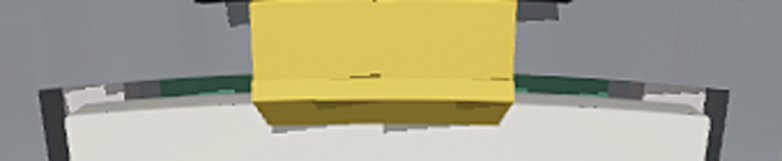

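It looks as if the nose already overlaps the cover face and the body meets the ledge. I'll release and check.

Emit:
send_rows --pt "0 0 0.003 0" --pt "0 0 0.003 0" --pt "0 0 0.003 0" --pt "0 0 0.003 0" --jaw 0

```text
time: 18.7
eef_pos: [0.5743, -0.1702, 0.1014]
tcp_rot: [0.999, -0.051, -0.001, -0.0]
contact_force: [-0.8, 0.1, 0.3]
opening: 0.997
```

Emit:
send_rows --pt "0 0 0.05 0" --pt "0 0 0.15 0" --pt "-0.1 0 0.35 0" --pt "-0.2 0 0.45 0" --pt "-0.2 0 0.45 0" --pt "-0.2 0 0.45 0"

```text
time: 19.45
eef_pos: [0.5147, -0.1703, 0.2372]
tcp_rot: [0.999, -0.051, 0.0, 0.0]
contact_force: [0.0, 0.6, -1.1]
opening: 0.998
```

```bash
python3 - <<'E'
from h import *
s=monitor.get_state(); print(s["time"],s["eef_pos"],s["contact_force"],s["opening"],s["wrist_torque"])
snap("wrist","w19",k=1.4)
snap("scene","s19",(160,130,300,250),5)
crop("w19","w19c",(140,0,400,215),3)
E
```

```text
19.45 [ 0.51473494 -0.17025229  0.23717089] [ 0.00996012  0.64160295 -1.13082579] 0.9982311546781164 [0.02291307 0.02730869 0.00498756]
```

View pics/w19.png

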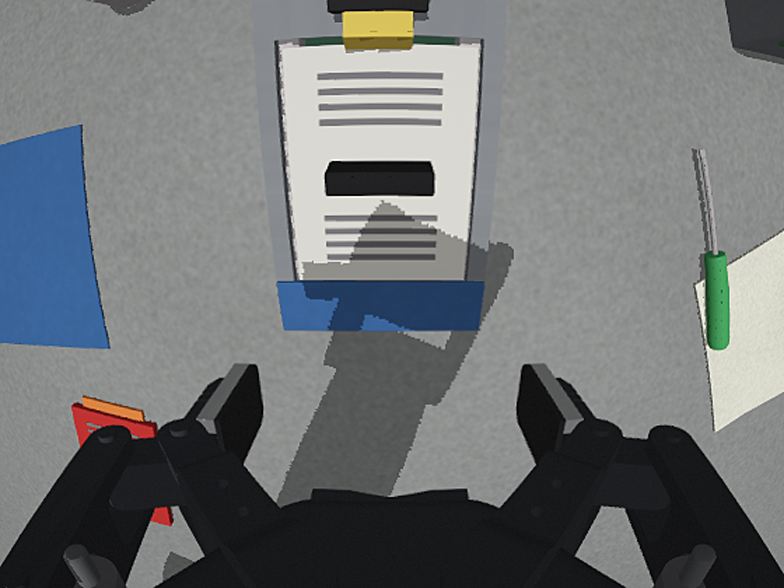

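View pics/s19.png

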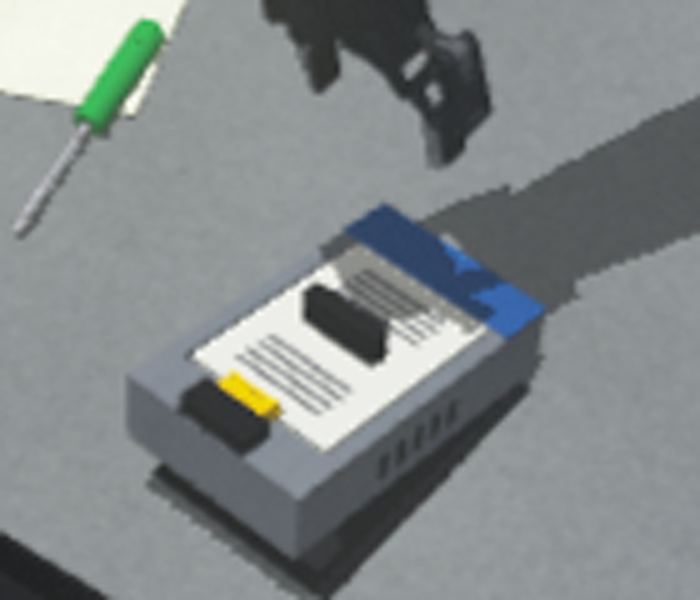

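```bash
python3 - <<'E'
from fit6 import *
crop("w19","w19d",(180,0,370,70),4.2)
crop("w19","w19e",(180,150,370,250),4.2)
c=cal("w19")
f=lambda P:(proj(c,np.array(P)/1e3@Ruw.T+u[:3],True)-[180,0])*4.2
print(f([(147,18,13),(147,-18,13),(155,18,25),(155,-18,25),(155,58,10),(155,-58,10),(168,0,25)]).round())
E
```

```text
[[280. 153.]
 [478. 151.]
 [272. 111.]
 [481. 109.]
 [ 68. 124.]
 [693. 119.]
 [376.  37.]]
```

View pics/w19d.png

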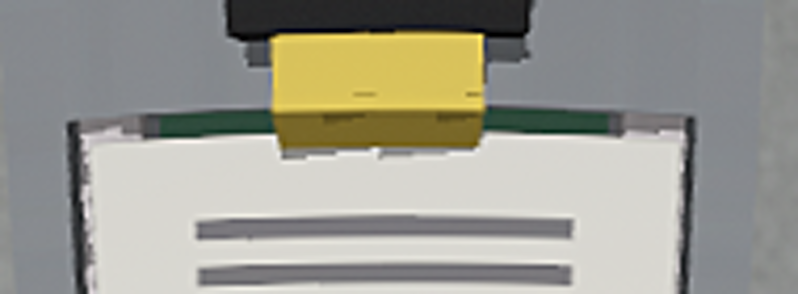

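View pics/w19e.png

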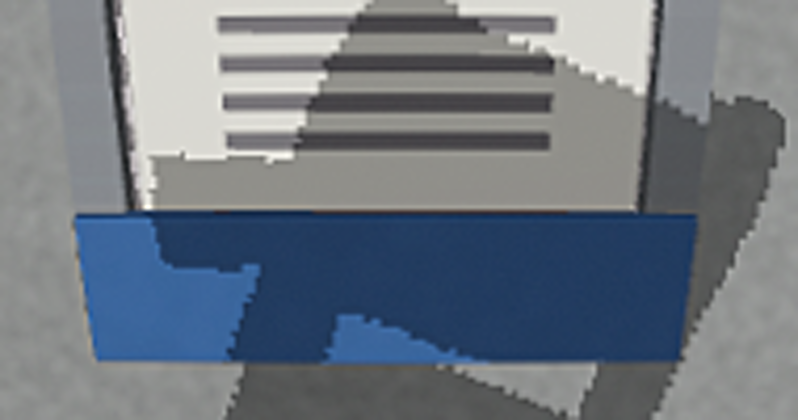

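```bash
python3 - <<'E'
from plan import *
c=cal("w19")
def atplane(px,z):
    o,d=ray(c,180+px[0]/4.2,px[1]/4.2,True); o=Ruw.T@(o-u[:3]); d=Ruw.T@d; return (o+d*(z-o[2])/d[2])*1e3
for n,p in {"TL":(88,140),"TR":(681,138),"wallTL":(68,122),"wallTR":(694,117)}.items(): print(n,[atplane(p,z).round(1)[:2] for z in(.007,.010,.013)])
for n,p in {"BL":(128,150*4.2+211),"BR":(642,150*4.2+211)}.items(): print(n,[atplane(p,z).round(1)[:2] for z in(.010,.0125)])
E
```

```text
TL [array([151.6,  54.9]), array([151.6,  54.2]), array([151.6,  53.5])]
TR [array([151.1, -56.5]), array([151.2, -55.9]), array([151.2, -55.3])]
wallTL [array([155.5,  58.7]), array([155.4,  57.9]), array([155.4,  57.2])]
wallTR [array([155.4, -58.8]), array([155.4, -58.2]), array([155.4, -57.6])]
BL [array([ 0., 58.]), array([ 1.5, 57.4])]
BR [array([ -0. , -57.7]), array([  1.4, -57.2])]
```

```bash
python3 - <<'E'
from h import *
snap("top","tend",k=1.4)
print(workorder.sign_off(), monitor.get_state()["time"])
E
```

```text
the job is handed in; nothing more can be done
the job is handed in; nothing more can be done
```

View pics/tend.png

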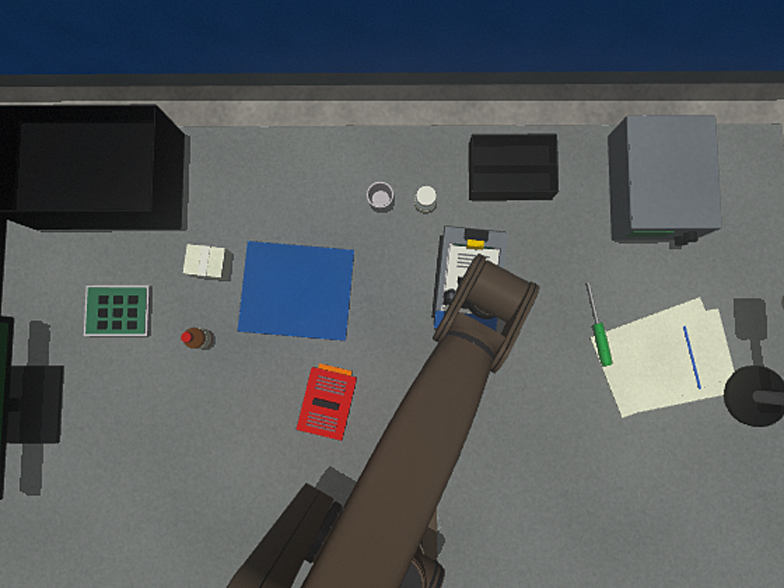

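The white cover is back on the control unit and lies flush with the latch over it. I handed the job in at about 19.5 s of the 50 s, and no verdict was reported.

**What I did:**
- The tool cannot tilt, so I gripped the rib across its 60 mm ends rather than its 14 mm. That let the cover pivot in the jaws.
- I tipped the top end up by resting it on the latch housing, then slid the orange lip under the blue ledge with the top about 30 mm up.
- I swung the cover down under the latch while still gripping it, then released and backed away. It needed no separate push.

**Last checks (wrist camera, good to about 2 mm):**

| Check | Measured | Required |
|---|---|---|
| Top end, distance from ledge | 151 mm | 148–157 mm |
| Lip under ledge (worked out from the top end) | about 10.6 mm | at least 6 mm |
| Face height | about 10 mm, level with the walls | top end within 3 mm of the floor |
| Sideways offset | about 1 mm | about 3 mm of play each side |
| Yellow nose | within about 1 mm of rest, overlapping the cover's end | below 2 mm |

The gripper was clear of everything, and the other things on the bench look unmoved in the last top view.

**What went wrong or is uncertain:**
- **First slide:** the lip dropped inside the floor rim and was stopped at about 13 N. I backed off, raised it and slid it again. The highest wrist force I read, at the end of a move, was about 20 N.
- **Ledge position:** it read about 1.5 mm off my model in one close view, within the camera's accuracy.
- **Latch:** I judged it from pictures only, since its joint value cannot be read.

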